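# Sweep spent button cells into a hooded bench scoop

### The arm

A 6-joint arm with a two-finger parallel gripper is mounted at the origin on the work surface. World frame = base frame: x ahead of the robot, y to its left, z up, the work surface at z = 0. Lengths are in mm, angles in rad, forces in N, time in s.
With the tool pointing down it reaches from about 350 to 875 mm from the base axis. Payload 4.2 kg.
Tool frame: the origin (TCP) lies at the very end of the fingers, on their centre line; the grasp point (between the pads) lies arm.hold_point_z behind it (arm.hold_point_z is the distance from the TCP to the grasp point, in mm); z points along the fingers, y is the direction in which the jaws open and shut (so a half turn about z gives the same grasp; the last joint's range is limited). The gripper opens to 85 mm and grips with 20 to 120 N. Pads are 22 mm wide; open, the fingers measure 114 mm over their backs; the gripper's body (76 mm by 85 mm) begins 54 mm behind the grasp point. The pads swing forward as they close: fully open they stand 13 mm farther back than shut.
Start: joints at [1.556, 0.385, 0.008, 0, -1.194, -0.259], TCP at [168.963, 601.707, 231.312] pointing down, gripper open.
Joint ranges: [-3.14, 3.14], [-1.21, 2.06], [-1.07, 1.41], [-3.16, 2.05], [-2.99, -0.16], [-3.1, 3.1]. Speed limits (rad/s): [2.79, 2.79, 3.14, 3.14, 3.14, 3.14].

### API

Orientations are given as a unit quaternion [x, y, z, w].
In Python, from bench import arm gives the robot as it stands.
- The arm moves only by the tool step_arm, never from a script. Its argument "series" is a list of rows, each a list of 6 numbers: the shift along the world's x, y, z scaled (see below), then the turn, a rotation vector about the world's x, y, z scaled (see below). A call has 1 to 12 rows; each row is the pose to reach, as a shift and turn from the pose commanded when the call began; what a row does not reach only later rows make up. The controller multiplies each number of a shift by 400 mm and each number of a turn by pi/2 rad. A row lasts 1/12 s, in which the tool goes at most 41.7 mm and 7.16 degrees, less where a joint would pass 70% of its speed; a pose out of reach is approached as far as the arm can. A call with a number of a shift or a turn outside -1 to 1 is refused whole. A call with a gripper value outside its range is refused whole. "jaw" is the opening, from -1 (shut) to 1 (fully open), set as the call begins (left out, the last holds). The fingers move at their own pace and stop on an object; the grip force is fixed at half the most. Time passes only in rows, so rows that repeat a pose let the fingers close. It gives the time, the measured TCP pose, the force and the opening at its end, in the units of the state.
- arm.read_state(): the state, without advancing time (a new reading comes with each control period).
- arm.get_image(name): name is "scene" or "top"; returns a dict with "image" (384x512x3 uint8, red, green, blue), "camera_matrix" (3x3 intrinsics, pixels), "k1" (the pictures are not rectified: a ray, as slopes to the right and down, at radius r is drawn at 1 + k1 r^2 times it, then the intrinsics apply), "world_from_camera" (4x4, takes a point from camera to world coordinates). Camera axes: x right, y up, looking along -z (the intrinsics and any distortion apply to the point x, -y, -z); pixel columns grow to the right and rows downward; lengths in mm; the calibration is good to about 2 mm. A picture is of the moment at which its call begins. There is no depth.
- arm.job_done(): hands the job in, once; it reports no verdict.
The state is a dict: "clock": time; "joints": joint angles; "joint_vel": joint speeds; "joint_efforts": joint torques, N m; "position": TCP position; "ee_rot": TCP orientation; "contact_force": force on the tool from outside, world axes, zero at the start; "wrist_torque": the same for the moment, N m; "gripper_width": finger opening in mm.
Only numpy, scipy, OpenCV 4.12 (cv2) and the standard library are available. Lean on these libraries where they do the work, as an engineer would, in place of code of your own. Each camera call takes 0.05 s, during which the arm holds its last target.

### The job

Take the wooden-gripped straightedge from its rest and with its blade sweep the six spent button cells off the cutting mat, over the lip of the scoop and on until every cell lies fully under the clear hood, flat and none on top of another. The cells still hold some charge, so keep the gripper's fingers off them; go gently, so that the loose scoop stays where it stands, and leave the other things on the mat alone. When all six are in, put the straightedge back upright in its rest.

Things in the scene. Friction and masses are not known exactly. Their poses are not given: they have to be found in the camera images.
- scoop: Loose hooded bench scoop (a flat dustpan), bare steel, 218 mm wide, about 0.6 kg; a push of 2.5 to 5 N slides it. Origin on its underside below the middle of the hood's front edge; x points in from the mouth to the back, y across, z up. Floor 2 mm thick from x = -25 to 62 mm, where the back wall stands. Side walls' inner faces at y = +-106 mm, 10 mm high at x = -40, rising to 55 mm at x = 0.
- scoop_lip (a point): Middle of the scoop's front lip, at mat level (scoop x = -45 mm). From here the bevelled lip rises evenly to the floor's full 2 mm over 20 mm. The fore-part from here to the hood is open above.
- hood_edge (a point): Middle of the front edge of the scoop's flat clear plastic hood, on its underside: 55 mm above the mat (scoop x = 0, z = 55 mm). The hood is 3 mm thick and covers the scoop from here 65 mm back; a 22 mm thick handle (not needed) sticks out level behind it.
- mat: Dark grey ruled cutting mat, 560 x 900 mm, 3 mm thick, fixed flat on the bench; all the rest lies on it. Origin at the centre of its underside, on the bench top.
- rest: Fixed wooden rest for the straightedge: foot board 176 x 52 x 6 mm, with a slotted post, 50 mm high, 27 mm wide and 20 mm long, at x = +-72 mm. Slots along x, 7 mm wide, open upward. Origin on its underside at the middle (on the mat); x along the slots, z up.
- straightedge: Loose straightedge, 190 x 64 mm high, 0.14 kg: grey plastic blade 2 mm thick, 44 mm high, below a wooden grip 16 mm thick (y), 22 mm high, along its full length. Origin at the middle of the lower edge; x along it, z up (grip's middle z = 53 mm). Starts upright in the rest, grip lying on the posts, lower edge 8 mm above the mat; the middle 120 mm is free for fingers. Both faces alike.
- cell1: Loose spent button cell, a bare steel disc 30 mm across and 3.2 mm thick, 10 g, lying flat on the mat before the scoop's mouth with the five others, none reaching more than 75 mm to either side of the scoop's middle line; origin at the centre of its underside, z up. All six are alike.
- cell2: Loose spent button cell, a bare steel disc 30 mm across and 3.2 mm thick, 10 g, lying flat on the mat before the scoop's mouth with the five others, none reaching more than 75 mm to either side of the scoop's middle line; origin at the centre of its underside, z up. All six are alike.
- cell3: Loose spent button cell, a bare steel disc 30 mm across and 3.2 mm thick, 10 g, lying flat on the mat before the scoop's mouth with the five others, none reaching more than 75 mm to either side of the scoop's middle line; origin at the centre of its underside, z up. All six are alike.
- cell4: Loose spent button cell, a bare steel disc 30 mm across and 3.2 mm thick, 10 g, lying flat on the mat before the scoop's mouth with the five others, none reaching more than 75 mm to either side of the scoop's middle line; origin at the centre of its underside, z up. All six are alike.
- cell5: Loose spent button cell, a bare steel disc 30 mm across and 3.2 mm thick, 10 g, lying flat on the mat before the scoop's mouth with the five others, none reaching more than 75 mm to either side of the scoop's middle line; origin at the centre of its underside, z up. All six are alike.
- cell6: Loose spent button cell, a bare steel disc 30 mm across and 3.2 mm thick, 10 g, lying flat on the mat before the scoop's mouth with the five others, none reaching more than 75 mm to either side of the scoop's middle line; origin at the centre of its underside, z up. All six are alike.
- screwdriver: Bystander: screwdriver 160 mm long lying on the mat; origin at the underside near its middle, x along it. Leave alone.
- dome: Bystander: yellow plastic dome of a small lamp, 58 mm across and 25 mm high; origin at the centre of its underside. Leave alone.
- shell: Bystander: black round open housing, 66 mm across (two lugs to 86 mm along its x) and 20 mm high; origin at the centre of its underside. Leave alone.
- strap: Bystander: grey strap piece with a black clip, 105 mm long along its x, up to 26 mm wide, 9 mm high; origin on its underside, near the middle. Leave alone.
Things that resemble listed ones, but are neither listed nor needed, are in the scene too. Several things have the shape of the rest; the one meant has the colours described above.

How it is judged:
By the outcome, as a careful person would: the job done as asked, in the order asked, and still so for the second after the job is handed in, with the robot touching nothing.
It also fails if it takes over 72 s, if anything falls off the work surface, if the arm or the gripper's body presses on something with over 40 N, if the wrist force passes 120 N, or if a joint passes its speed limit or range.

## Working session

There is one attempt and no reset: what is moved stays moved. The work goes in short steps, Python scripts to look and compute and a tool call to move; the robot and the scene stay as the last step left them, time stands still between calls to the robot, and variables do not carry over. Pictures are saved under pics/ and viewed, and the job is handed in when it is done.

Besides the shell and the picture viewer there is one more tool, called as name(argument=value, ...) on one line, values as JSON. step_arm: Moves the arm, as the interface text tells. Shifts and turns lie within -1 to 1; 1 stands for 400 mm of shift or pi/2 rad of turn. Its arguments: {"type":"object","properties":{"series":{"type":"array","items":{"type":"array","items":{"type":"number","minimum":-1,"maximum":1}}},"jaw":{"type":"number"}},"required":["series"]}

```bash
ls -la; mkdir -p pics
python3 - <<'E'
from bench import arm
import cv2
print(arm.read_state()); print(arm.hold_point_z)
for n in("scene","top"):
    d=arm.get_image(n); cv2.imwrite(f"pics/{n}0.png",cv2.cvtColor(d["image"],cv2.COLOR_RGB2BGR))
    print(n,d["camera_matrix"],d["k1"],d["world_from_camera"])
E
```

```text
total 12
drwxr-xr-x  3 agent agent 4096 Dec  7 00:33 .
drwxr-xr-x 23 root  root  4096 Dec  7 00:33 ..
drwxr-xr-x  2 agent agent 4096 Dec  7 00:33 pics
{'clock': 0.0, 'joints': array([ 1.55562046e+00,  3.85554606e-01,  6.58662572e-03, -4.94425726e-04,
       -1.19399092e+00, -2.58594752e-01]), 'joint_vel': array([ 0.0016863 , -0.00145499,  0.00072886,  0.0010265 ,  0.0013694 ,
        0.00126053]), 'joint_efforts': array([ 5.12920142e-04, -3.92282689e+01,  1.88399023e+01,  4.18625414e+00,
       -4.63713121e-03, -4.11778291e-07]), 'position': array([168.8051782 , 601.15022546, 230.20809941]), 'ee_rot': array([ 9.90632770e-01, -1.36548499e-01, -9.67929974e-05,  1.10118636e-03]), 'contact_force': array([ 0.03126844, -0.28843043,  0.47198881]), 'wrist_torque': array([0.00256845, 0.0427382 , 0.00061388]), 'gripper_width': 85.26627032763368}
18.700000000000003
scene [[452.3358376    0.         254.27366014]
 [  0.         452.3358376  191.63264853]
 [  0.           0.           1.        ]] -0.13318517978769073 [[ 8.57295600e-01 -3.80877403e-01  3.46376470e-01  8.63498676e+02]
 [ 5.14754480e-01  6.45253372e-01 -5.64513872e-01 -6.21287741e+02]
 [-8.49000780e-03  6.62254097e-01  7.49231226e-01  9.46788578e+02]
 [ 0.00000000e+00  0.00000000e+00  0.00000000e+00  1.00000000e+00]]
top [[379.58418733   0.         258.8233732 ]
 [  0.         379.58418733 194.39787757]
 [  0.           0.           1.        ]] -0.09537877834365358 [[ 2.33136653e-02  9.88166423e-01 -1.51603407e-01  2.81284425e+02]
 [-9.99652862e-01  2.11806538e-02 -1.56695777e-02  1.13936426e+01]
 [-1.22730913e-02  1.51916095e-01  9.88317192e-01  1.28089930e+03]
 [ 0.00000000e+00  0.00000000e+00  0.00000000e+00  1.00000000e+00]]
```

View pics/scene0.png

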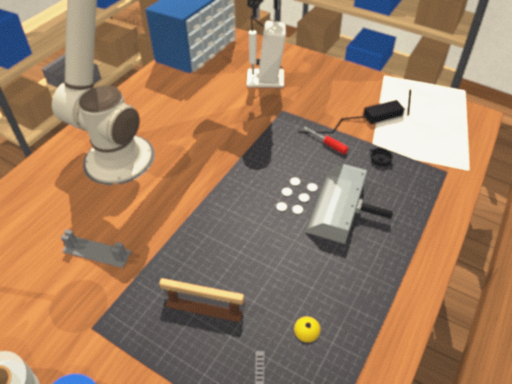

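View pics/top0.png

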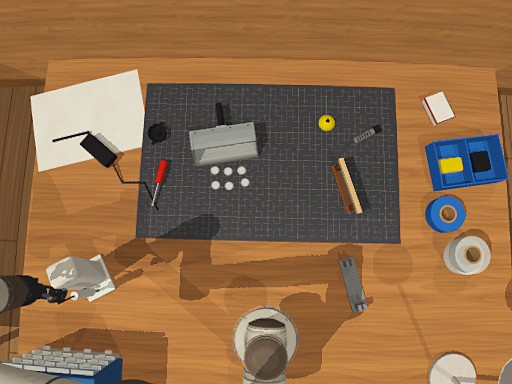

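```bash
cat > h.py <<'E'
import numpy as np, cv2
from bench import arm
def grab(n,path=None):
    d=arm.get_image(n)
    if path: cv2.imwrite(path,cv2.cvtColor(d["image"],cv2.COLOR_RGB2BGR))
    return d
def ray(d,u,v):
    K=d["camera_matrix"]; xd=(u-K[0,2])/K[0,0]; yd=(v-K[1,2])/K[1,1]
    rd=np.hypot(xd,yd); r=rd
    for _ in range(30): r=rd/(1+d["k1"]*r*r)
    s=r/rd if rd>0 else 1
    T=d["world_from_camera"]; R=T[:3,:3]
    return T[:3,3],R@np.array([xd*s,-yd*s,-1.])
def atz(d,u,v,z):
    o,r=ray(d,u,v); return (o+r*(z-o[2])/r[2])
def proj(d,P):
    T=d["world_from_camera"]; p=T[:3,:3].T@(np.asarray(P,float)-T[:3,3])
    x,y=p[0]/-p[2],-p[1]/-p[2]; f=1+d["k1"]*(x*x+y*y); K=d["camera_matrix"]
    return np.array([K[0,0]*x*f+K[0,2],K[1,1]*y*f+K[1,2]])
def tri(d1,p1,d2,p2):
    o1,r1=ray(d1,*p1);o2,r2=ray(d2,*p2); r1=r1/np.linalg.norm(r1); r2=r2/np.linalg.norm(r2)
    A=np.stack([r1,-r2],1); t=np.linalg.lstsq(A,o2-o1,rcond=None)[0]
    a=o1+t[0]*r1;b=o2+t[1]*r2; return (a+b)/2,np.linalg.norm(a-b)
def crop(d,c0,c1,r0,r1,k,path,pts=()):
    im=cv2.cvtColor(d["image"],cv2.COLOR_RGB2BGR)[r0:r1,c0:c1]
    im=cv2.resize(im,None,fx=k,fy=k,interpolation=cv2.INTER_CUBIC)
    for P in pts:
        q=proj(d,P); q=((q+.5-[c0,r0])*k).astype(int); cv2.drawMarker(im,tuple(int(x) for x in q),(0,0,255),cv2.MARKER_CROSS,8,1)
    cv2.imwrite(path,im)
E
python3 - <<'E'
from h import *
import pickle
D={n:grab(n) for n in("scene","top")}
pickle.dump(D,open("d0.pkl","wb"))
crop(D["scene"],150,260,265,335,7,"pics/s_rest.png")
crop(D["top"],320,380,145,225,7,"pics/t_rest.png")
crop(D["scene"],265,405,155,255,5,"pics/s_scoop.png")
crop(D["top"],180,270,95,200,5,"pics/t_scoop.png")
E
```

```text
(no output)
```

View pics/s_rest.png

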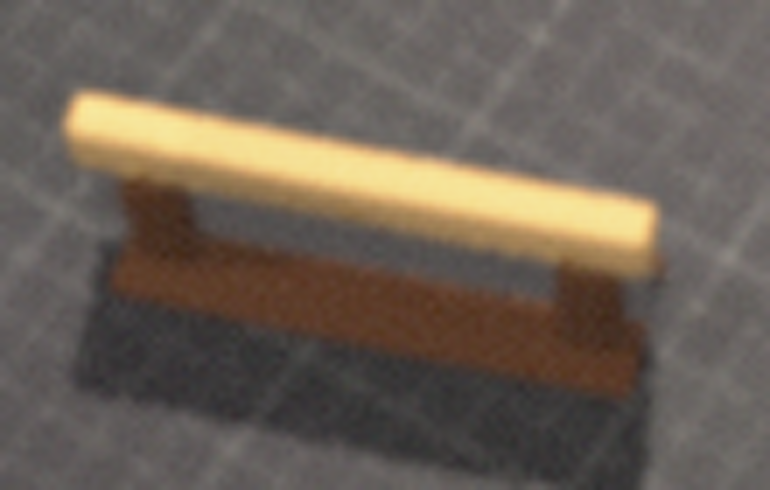

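View pics/t_rest.png

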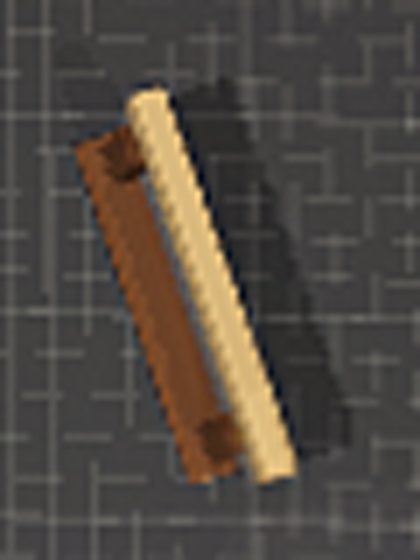

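View pics/s_scoop.png

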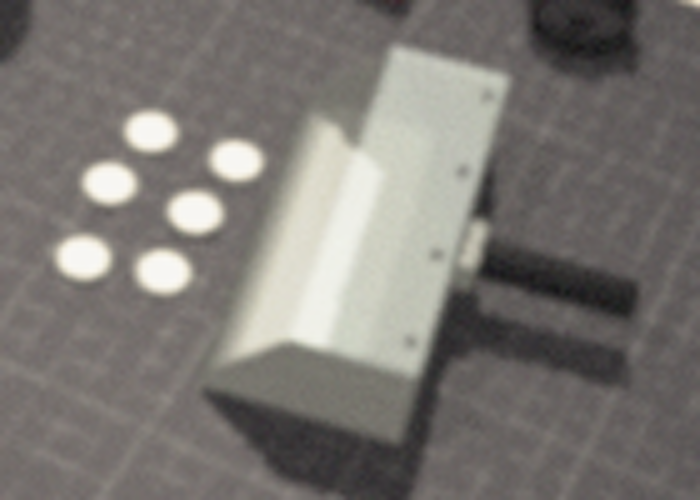

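View pics/t_scoop.png

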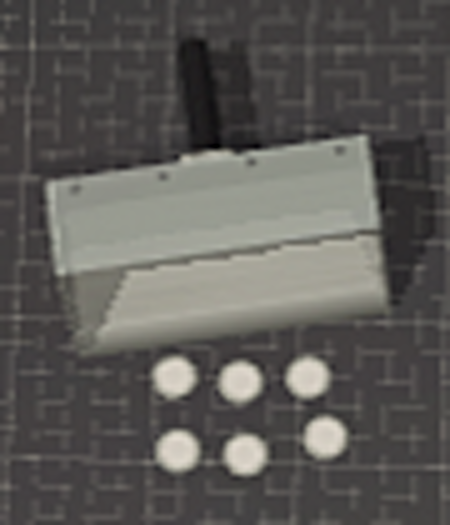

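```bash
cat > fit.py <<'E'
from h import *
import pickle
from scipy.optimize import minimize, least_squares
D=pickle.load(open("d0.pkl","rb")); S,T=D["scene"],D["top"]
def px(c0,r0,k,p): return ((p[0]+.5)/k-.5+c0,(p[1]+.5)/k-.5+r0)
# cells
def cells(d,lo):
    im=d["image"].astype(int); m=((im.min(2)>lo)).astype(np.uint8)
    n,l,st,c=cv2.connectedComponentsWithStats(m)
    return st,c
for nm,d,box,z in(("scene",S,(265,325,170,220),6.2),("top",T,(205,252,160,195),6.2)):
    im=d["image"].min(2).astype(float)
    sub=im[box[2]:box[3],box[0]:box[1]]; m=(sub>150).astype(np.uint8)
    n,l,st,c=cv2.connectedComponentsWithStats(m)
    for i in range(1,n):
        if st[i,4]<20: continue
        ys,xs=np.nonzero(cv2.dilate((l==i).astype(np.uint8),np.ones((3,3)))); w=np.clip(sub[ys,xs]-70,0,None)
        u=(xs*w).sum()/w.sum()+box[0]; v=(ys*w).sum()/w.sum()+box[2]
        print(nm,st[i,4],round(u,2),round(v,2),atz(d,u,v,6.2).round(1))
# scoop
t=[((47,183),(65,109,58)),((370,135),(65,-109,58)),((55,272),(0,109,58)),((380,232),(0,-109,58)),((388,308),(-45,-109,0)),((85,355),(-45,109,0))]
s=[((398,45),(0,109,58)),((510,77),(65,109,58)),((418,378),(65,-109,58)),((290,342),(0,-109,58)),((205,388),(-45,-109,0))]
obs=[(T,px(180,95,5,p),q) for p,q in t]+[(S,px(265,155,5,p),q) for p,q in s]
def tf(p,q):
    c,si=np.cos(p[2]),np.sin(p[2]); return np.array([p[0]+c*q[0]-si*q[1],p[1]+si*q[0]+c*q[1],3+q[2]])
def res(p,o=obs): return np.concatenate([proj(d,tf(p,q))-u for d,u,q in o])
for nm,o in(("both",obs),("top",obs[:6]),("scene",obs[6:])):
    r=least_squares(res,[450,100,0.1],args=(o,),x_scale=[1,1,.01]); print("scoop",nm,r.x.round(3),r.fun.reshape(-1,2).round(1).tolist())
# grip
masks={}
for nm,d,box in(("s",S,(165,250,270,315)),("t",T,(330,370,150,220))):
    im=d["image"].astype(int); m=(im[...,0]>150)&(im[...,0]-im[...,2]>40)
    z=np.zeros(m.shape,bool); z[box[2]:box[3],box[0]:box[1]]=m[box[2]:box[3],box[0]:box[1]]; masks[nm]=z; print(nm,z.sum())
def hull(d,p):
    x,y,zc,a=p; P=[]
    for i in(-95,95):
        for j in(-8,8):
            for k in(-11,11):
                P.append(proj(d,[x+np.cos(a)*i-np.sin(a)*j,y+np.sin(a)*i+np.cos(a)*j,zc+k]))
    return cv2.convexHull(np.array(P,np.float32))
def cost(p,which="st"):
    c=0
    for k,d in(("s",S),("t",T)):
        if k not in which: continue
        f=8; ys,xs=np.nonzero(masks[k]); 
        x0,y0=xs.min()-10,ys.min()-10; w,h=xs.max()+10-x0,ys.max()+10-y0
        h_=(hull(d,p)-[x0,y0]+.5)*f
        m=cv2.fillConvexPoly(np.zeros((h*f,w*f),np.uint8),np.round(h_).astype(np.int32),255)
        a=cv2.resize(m,(w,h),interpolation=cv2.INTER_AREA)/255.
        c+=np.abs(a-masks[k][y0:y0+h,x0:x0+w]).sum()
    return c
if __name__=="__main__":
    best=None
    c0=tri(T,px(320,145,7,(213,285)),S,px(150,265,7,(365,175)));print(c0)
    for a0 in(.2,.3,.4,-.3,.1):
        r=minimize(cost,[c0[0][0],c0[0][1],60,a0],method="Nelder-Mead",options=dict(initial_simplex=np.array([c0[0][0],c0[0][1],60,a0])+np.vstack([np.zeros(4),np.diag([8,8,5,.1])]),maxiter=600))
        if best is None or r.fun<best.fun: best=r
        print("grip",r.x.round(3),r.fun)
E
python3 fit.py
```

```text
scene 72 294.76 180.73 [506.3 181.2   6.2]
scene 73 311.81 186.57 [557.9 185.7   6.2]
scene 81 286.48 191.1 [504.7 134.6   6.2]
scene 216 320.08 208.22 [611.9 126.4   6.2]
scene 81 303.58 196.89 [555.3 139.8   6.2]
scene 84 281.12 205.91 [517.6  80.2   6.2]
scene 86 297.2 208.84 [559.7  93.1   6.2]
top 45 214.35 169.89 [558.9 186.7   6.2]
top 45 241.09 169.99 [560.4  94.5   6.2]
top 45 227.6 170.88 [556.3 140.8   6.2]
top 47 244.57 181.97 [518.7  81.3   6.2]
top 45 215.07 184.69 [507.2 182.    6.2]
top 49 228.61 185.41 [505.7 135.5   6.2]
scoop both [6.34447e+02 1.52383e+02 1.71000e-01] [[-0.0, -0.4], [-0.6, -0.4], [0.6, 0.2], [0.2, -1.4], [0.9, 0.7], [-0.8, 0.6], [-0.2, 0.5], [0.4, 0.2], [0.5, -0.1], [0.5, -0.4], [-1.7, -0.8]]
scoop top [6.33986e+02 1.52646e+02 1.63000e-01] [[0.0, -0.5], [-0.5, -0.0], [0.5, 0.1], [0.2, -1.0], [0.7, 1.1], [-1.0, 0.5]]
scoop scene [6.34639e+02 1.51983e+02 1.76000e-01] [[-0.4, 0.6], [0.2, 0.1], [0.8, -0.0], [0.7, -0.2], [-1.5, -0.5]]
s 790
t 329
(array([ 504.59944939, -264.45504801,   67.93856774]), np.float64(2.4839757669166325))
grip [ 5.05113e+02 -2.64433e+02  6.51540e+01  3.25000e-01] 243.5254901960784
grip [ 5.03360e+02 -2.65183e+02  6.55930e+01  3.24000e-01] 244.38823529411764
grip [ 5.05751e+02 -2.64732e+02  6.62420e+01  3.19000e-01] 248.61176470588236
grip [ 5.03376e+02 -2.64743e+02  6.45110e+01  3.28000e-01] 247.37254901960785
grip [ 5.03944e+02 -2.64757e+02  6.59710e+01  3.20000e-01] 244.5176470588235
```

```bash
sed -i 's/m=(im\[...,0\]>150)&(im\[...,0\]-im\[...,2\]>40)/m=(im[...,0]+im[...,1]>215)\&(im[...,0]-im[...,2]>30)/' fit.py
cat > ov.py <<'E'
from fit import *
for zf in (None,64):
  f=(lambda q:cost(q)) if zf is None else (lambda q:cost([q[0],q[1],64,q[2]]))
  x0=np.array([504.5,-264.6,65,.323]) if zf is None else np.array([504.5,-264.6,.323])
  dg=np.diag([6,6,4,.08] if zf is None else [6,6,.08])
  r=minimize(f,x0,method="Nelder-Mead",options=dict(initial_simplex=x0+np.vstack([np.zeros(len(x0)),dg])));print(r.x.round(3),r.fun)
p=r.x if len(r.x)==4 else [r.x[0],r.x[1],64,r.x[2]]
for nm,k,d,(c0,c1,r0,r1) in(("s","s",S,(150,260,265,335)),("t","t",T,(320,380,145,225))):
    im=cv2.cvtColor(d["image"],cv2.COLOR_RGB2BGR)
    im[masks[k]]=im[masks[k]]//2+np.array([100,0,0],np.uint8)
    im=cv2.resize(im[r0:r1,c0:c1],None,fx=7,fy=7,interpolation=cv2.INTER_NEAREST)
    h=((hull(d,p)-[c0,r0]+.5)*7).astype(np.int32); cv2.polylines(im,[h],True,(0,0,255),1)
    cv2.imwrite(f"pics/ov_{nm}.png",im)
crop(S,265,405,155,255,5,"pics/ov_ss.png",[tf([634.4,152.4,.171],q) for _,q in t+s])
crop(T,180,270,95,200,5,"pics/ov_ts.png",[tf([634.4,152.4,.171],q) for _,q in t+s])
E
python3 ov.py|tail -2; python3 -c "
import cv2,numpy as np
for n,a,b in(('g','s','t'),('c','ss','ts')):
    a=cv2.imread(f'pics/ov_{a}.png');b=cv2.imread(f'pics/ov_{b}.png');h=max(a.shape[0],b.shape[0])
    p=lambda i:np.pad(i,((0,h-i.shape[0]),(0,0),(0,0)))
    o=np.hstack([p(a),p(b)]);cv2.imwrite(f'pics/ovb_{n}.png',cv2.resize(o,None,fx=.66,fy=.66,interpolation=cv2.INTER_AREA))"
```

```text
[ 5.05844e+02 -2.64242e+02  6.41960e+01  3.25000e-01] 147.38039215686274
[ 5.05994e+02 -2.64072e+02  3.25000e-01] 149.2078431372549
```

View pics/ovb_g.png

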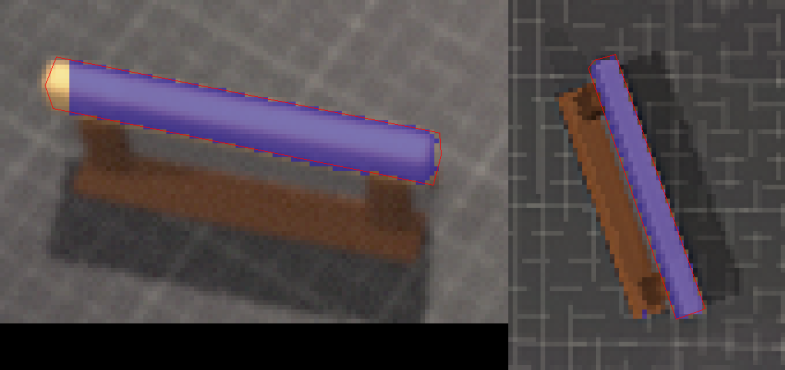

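View pics/ovb_c.png

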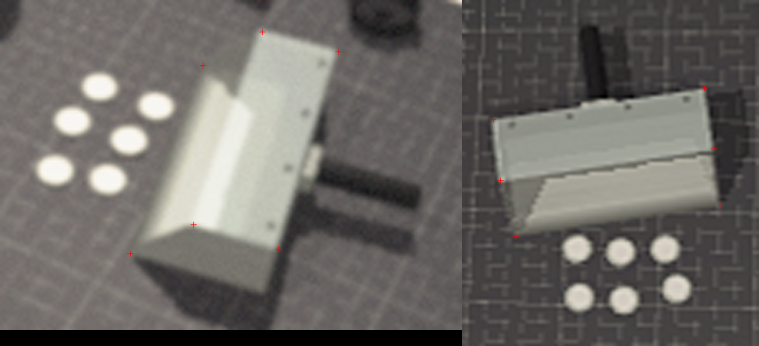

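```bash
sed -i 's/(165,250,270,315)/(155,250,270,315)/' fit.py; python3 ov.py|tail -2
python3 - <<'E'
from h import *
import pickle
D=pickle.load(open("d0.pkl","rb"))
c=np.array([[506.8,181.6],[558.4,186.2],[505.2,135],[555.8,140.3],[518.1,80.7],[560,93.8]])
a=.169;R=np.array([[np.cos(a),np.sin(a)],[-np.sin(a),np.cos(a)]])
print(((c-[634.3,152.3])@R.T).round(1))
for n,p in dict(sd1=(165,160),sd2=(154,209),hoodF=(0,0)).items(): print(n,atz(D["top"],*p,3).round(0))
E
```

```text
[ 5.03519e+02 -2.64980e+02  6.45120e+01  3.30000e-01] 104.51372549019607
[ 5.03374e+02 -2.64984e+02  3.26000e-01] 102.28627450980392
[[-120.8   50.3]
 [ -69.1   46.2]
 [-130.2    4.7]
 [ -79.4    1.4]
 [-126.6  -51. ]
 [ -83.1  -45.2]]
sd1 [592. 362.   3.]
sd2 [419. 389.   3.]
hoodF [1261. 1112.    3.]
```

step_arm(series=[[0.4, -0.75, 0.05, 0, 0, -0.6], [0.4, -0.75, 0.05, 0, 0, -0.6], [0.4, -0.75, 0.05, 0, 0, -0.6], [0.4, -0.75, 0.05, 0, 0, -0.6], [0.4, -0.75, 0.05, 0, 0, -0.6], [0.4, -0.75, 0.05, 0, 0, -0.6], [0.4, -0.75, 0.05, 0, 0, -0.6], [0.4, -0.75, 0.05, 0, 0, -0.6], [0.4, -0.75, 0.05, 0, 0, -0.6], [0.4, -0.75, 0.05, 0, 0, -0.6], [0.4, -0.75, 0.05, 0, 0, -0.6]], jaw=1)

```text
clock: 1.12
position: [329.2, 301.6, 251.5]
ee_rot: [0.82, -0.572, -0.0, -0.0]
contact_force: [0.1, 0.3, -0.8]
gripper_width: 85.4
```

step_arm(series=[[0.33, -0.75, 0, 0, 0, -0.6], [0.33, -0.75, 0, 0, 0, -0.6], [0.33, -0.75, 0, 0, 0, -0.6], [0.33, -0.75, 0, 0, 0, -0.6], [0.33, -0.75, 0, 0, 0, -0.6], [0.33, -0.75, 0, 0, 0, -0.6], [0.33, -0.75, 0, 0, 0, -0.6], [0.33, -0.75, 0, 0, 0, -0.6], [0.33, -0.75, 0, 0, 0, -0.6], [0.33, -0.75, 0, 0, 0, -0.6]])

```text
clock: 1.95
position: [461.8, 1.3, 250.6]
ee_rot: [-0.471, 0.882, 0.0, -0.001]
contact_force: [-0.2, -0.5, -0.3]
gripper_width: 85.5
```

step_arm(series=[[0.106, -0.667, -0.28, 0, 0, -0.418], [0.106, -0.667, -0.28, 0, 0, -0.418], [0.106, -0.667, -0.28, 0, 0, -0.418], [0.106, -0.667, -0.28, 0, 0, -0.418], [0.106, -0.667, -0.28, 0, 0, -0.418], [0.106, -0.667, -0.28, 0, 0, -0.418], [0.106, -0.667, -0.28, 0, 0, -0.418], [0.106, -0.667, -0.28, 0, 0, -0.418], [0.106, -0.667, -0.28, 0, 0, -0.418], [0.106, -0.667, -0.28, 0, 0, -0.418]])

```text
clock: 2.78
position: [504.1, -263.6, 139.0]
ee_rot: [-0.164, 0.987, 0.0, -0.0]
contact_force: [-0.0, 0.1, -0.2]
gripper_width: 85.4
```

Run:
```python
from h import *
d=grab("scene"); t=grab("top"); s=arm.read_state(); print(s["clock"],s["position"],s["joints"].round(2),s["ee_rot"].round(4))
crop(d,130,280,200,340,5,"pics/s1.png",[s["position"]]); crop(t,300,400,130,230,5,"pics/t1.png",[s["position"]])
```

```text
2.8833 [ 504.26517198 -263.21354588  140.08418587] [-0.2   0.37 -0.26 -0.   -0.94 -1.04] [-1.641e-01  9.865e-01 -2.000e-04  6.000e-04]
```

View pics/s1.png

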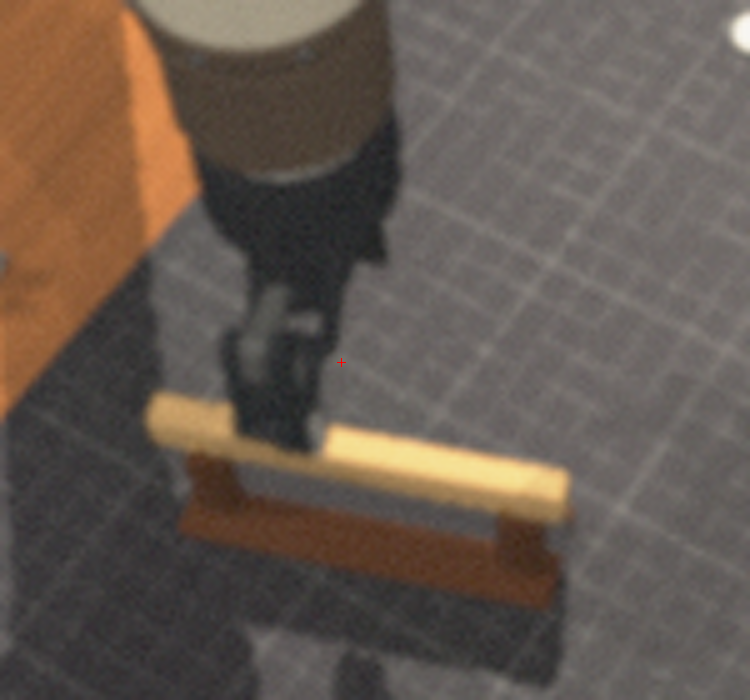

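View pics/t1.png

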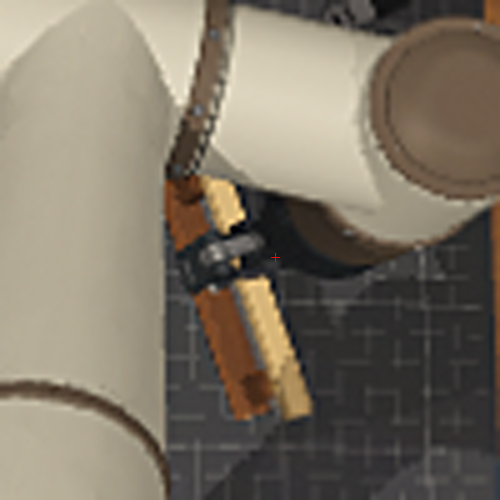

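Run:
```python
from h import *
s=arm.read_state();p=s["position"]; j=np.array([-.32,.948,0])
d=grab("scene","pics/s2.png");t=grab("top","pics/t2.png")
P=[p+j*w+[0,0,z] for w in(-42,42) for z in(0,13,90)]
for q in P: print(proj(d,q).round(0),proj(t,q).round(0))
crop(d,90,290,160,320,4,"pics/s2c.png",P); crop(t,290,420,90,230,4,"pics/t2c.png",P)
```

```text
[192. 289.] [367. 177.]
[191. 286.] [368. 176.]
[186. 266.] [376. 171.]
[204. 255.] [342. 185.]
[203. 252.] [343. 184.]
[199. 230.] [348. 179.]
```

View pics/s2c.png

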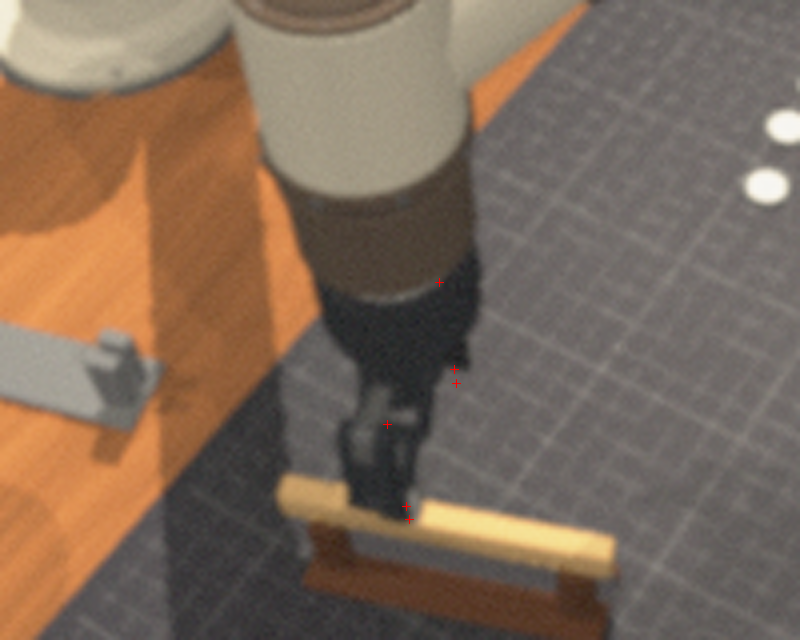

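View pics/t2c.png

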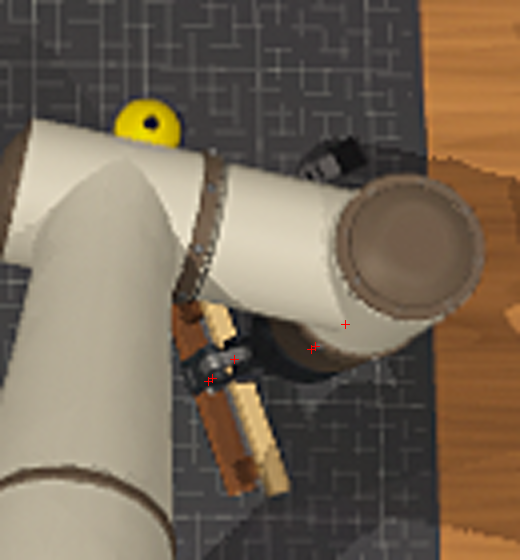

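View pics/s2.png

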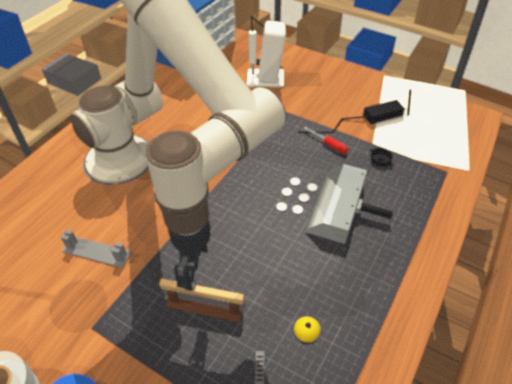

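step_arm(series=[[0, 0, -0.05, 0, 0, 0], [0, 0, -0.1, 0, 0, 0], [0, 0, -0.15, 0, 0, 0], [0, 0, -0.18, 0, 0, 0], [0, 0, -0.2, 0, 0, 0], [0, 0, -0.21, 0, 0, 0], [0, 0, -0.22, 0, 0, 0], [0, 0, -0.22, 0, 0, 0], [0, 0, -0.22, 0, 0, 0]])

```text
clock: 3.73
position: [503.9, -265.1, 52.0]
ee_rot: [-0.163, 0.987, -0.0, 0.001]
contact_force: [0.5, -0.1, -0.2]
gripper_width: 85.6
```

Run:
```python
from h import *
s=arm.read_state(); print(s["clock"],s["position"],s["contact_force"])
d=grab("scene");
crop(d,130,280,200,340,5,"pics/s3.png")
print([arm.read_state()["position"].round(2) for _ in range(2)])
```

```text
3.7333 [ 503.90403954 -265.07455212   52.03411737] [ 0.47288279 -0.13936201 -0.22436098]
[array([ 503.99, -265.17,   52.16]), array([ 503.99, -265.17,   52.16])]
```

View pics/s3.png

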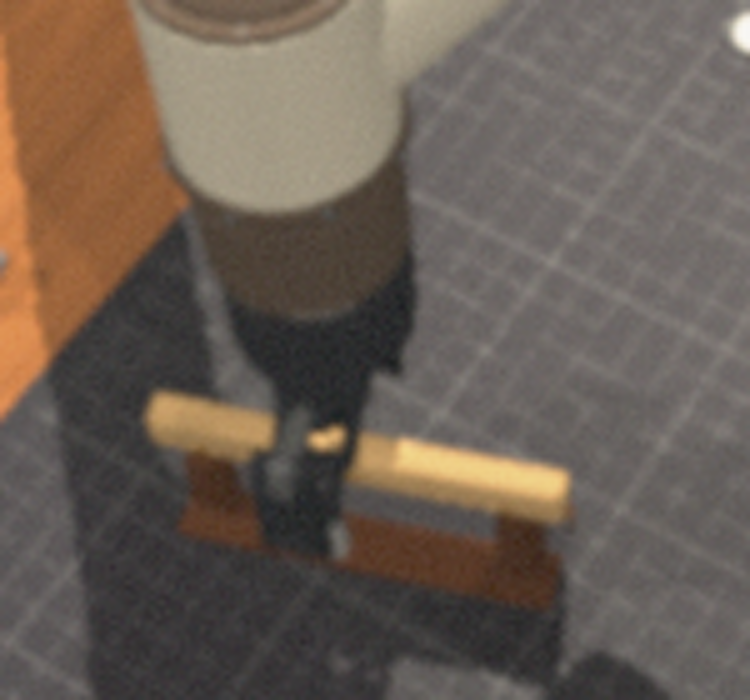

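step_arm(series=[[0, 0, 0, 0, 0, 0], [0, 0, 0, 0, 0, 0], [0, 0, 0, 0, 0, 0], [0, 0, 0, 0, 0, 0], [0, 0, 0, 0, 0, 0], [0, 0, 0, 0, 0, 0], [0, 0, 0, 0, 0, 0], [0, 0, 0, 0, 0, 0], [0, 0, 0, 0, 0, 0], [0, 0, 0, 0, 0, 0]], jaw=-1)

```text
clock: 4.62
position: [503.5, -265.2, 51.6]
ee_rot: [-0.162, 0.987, -0.0, 0.0]
contact_force: [0.2, 0.6, 2.8]
gripper_width: 14.6
```

step_arm(series=[[0, 0, 0.02, 0, 0, 0], [0, 0, 0.05, 0, 0, 0], [0, 0, 0.1, 0, 0, 0], [0, 0, 0.17, 0, 0, 0], [0, 0, 0.24, 0, 0, 0], [0, 0, 0.24, 0, 0, 0], [0, 0, 0.24, 0, 0, 0], [0, 0, 0.24, 0, 0, 0]])

```text
clock: 5.28
position: [502.5, -264.7, 146.7]
ee_rot: [-0.162, 0.987, 0.001, -0.001]
contact_force: [-0.2, 0.9, -1.8]
gripper_width: 14.8
```

Run:
```python
from h import *
s=arm.read_state(); print(s["clock"],s["position"],s["contact_force"],s["wrist_torque"],s["gripper_width"])
d=grab("scene");
crop(d,130,280,180,340,5,"pics/s4.png")
```

```text
5.2833 [ 502.50246753 -264.69973201  146.67392122] [-0.20508518  0.87194451 -1.84343999] [-0.00113647 -0.02137721 -0.027506  ] 14.833974915766238
```

View pics/s4.png

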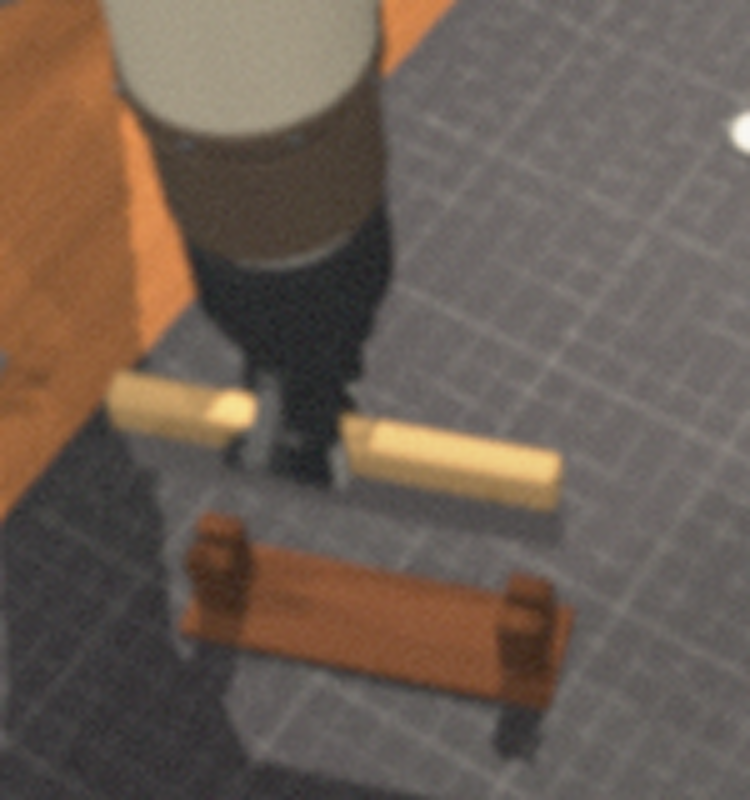

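step_arm(series=[[-0.1845, 0.95, 0, 0, 0, -0.0993], [-0.1845, 0.95, 0, 0, 0, -0.0993], [-0.1845, 0.95, 0, 0, 0, -0.0993], [-0.1845, 0.95, 0, 0, 0, -0.0993], [-0.1845, 0.95, 0, 0, 0, -0.0993], [-0.1845, 0.95, 0, 0, 0, -0.0993], [-0.1845, 0.95, 0, 0, 0, -0.0993], [-0.1845, 0.95, 0, 0, 0, -0.0993], [-0.1845, 0.95, 0, 0, 0, -0.0993], [-0.1845, 0.95, 0, 0, 0, -0.0993], [-0.1845, 0.95, 0, 0, 0, -0.0993]])

```text
clock: 6.25
position: [428.5, 117.6, 146.3]
ee_rot: [-0.088, 0.996, -0.0, -0.001]
contact_force: [-0.3, -0.5, -1.3]
gripper_width: 15.1
```

step_arm(series=[[0, 0.075, -0.1, 0, 0, 0], [0, 0.075, -0.15, 0, 0, 0], [0, 0.075, -0.18, 0, 0, 0], [0, 0.075, -0.2, 0, 0, 0], [0, 0.075, -0.2, 0, 0, 0], [0, 0.075, -0.2, 0, 0, 0]])

```text
clock: 6.75
position: [429.6, 144.2, 67.0]
ee_rot: [-0.085, 0.996, -0.0, -0.001]
contact_force: [-0.8, -0.7, -1.1]
gripper_width: 14.9
```

```bash
cat >> h.py <<'E'
SC=[634.3,152.3,.17]
def sw(x,y,z=0,sc=None):
    a=sc or SC; c,s=np.cos(a[2]),np.sin(a[2]); return np.array([a[0]+c*x-s*y,a[1]+s*x+c*y,3+z])
E
python3 - <<'E'
from h import *
s=arm.read_state(); print(s["clock"],s["position"],s["contact_force"],s["ee_rot"].round(3))
d=grab("scene");t=grab("top")
z=s["position"][2]-40.3-3
P=[sw(-108,27.5,z),sw(-108,27.5,0),sw(-298,27.5,z)]
crop(d,220,380,110,260,5,"pics/s5.png",P); crop(t,170,290,90,250,5,"pics/t5.png",P)
E
```

```text
6.75 [429.60481859 144.21424956  67.03198483] [-0.84110895 -0.68530001 -1.07229999] [-0.085  0.996 -0.    -0.001]
```

View pics/s5.png

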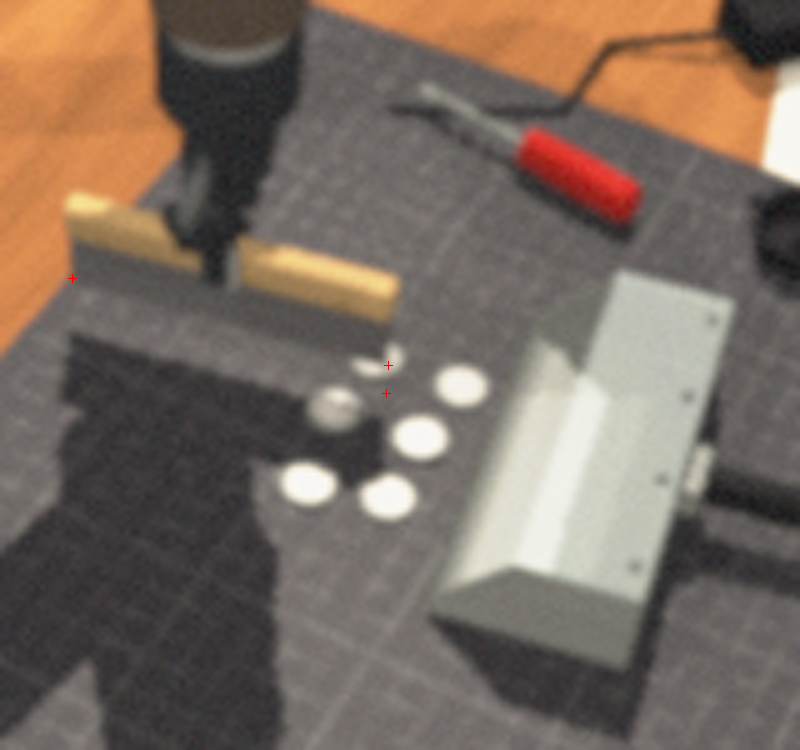

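View pics/t5.png

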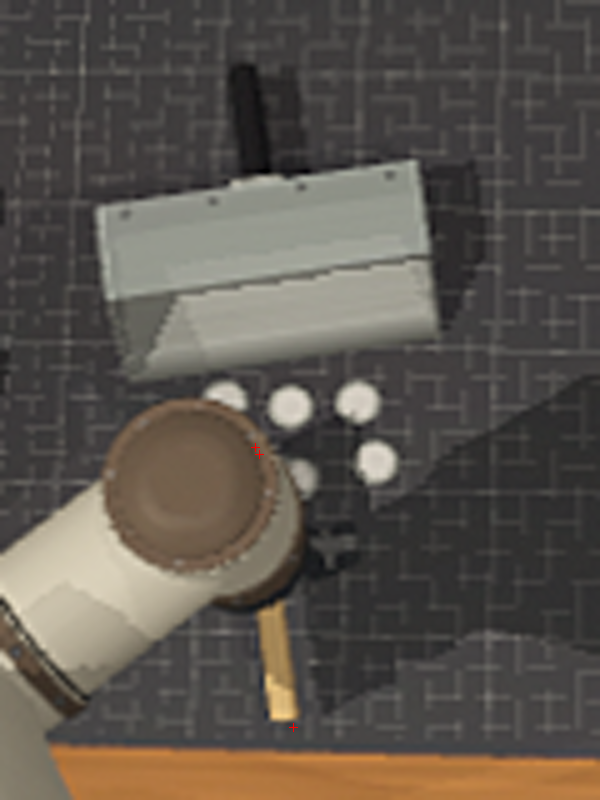

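step_arm(series=[[0, 0, -0.015, 0, 0, 0], [0, 0, -0.03, 0, 0, 0], [0, 0, -0.04, 0, 0, 0], [0, 0, -0.05, 0, 0, 0], [0, 0, -0.053, 0, 0, 0], [0, 0, -0.055, 0, 0, 0], [0, 0, -0.055, 0, 0, 0]])

```text
clock: 7.43
position: [429.5, 144.9, 45.1]
ee_rot: [-0.085, 0.996, -0.0, -0.0]
contact_force: [-0.6, -0.1, -0.6]
gripper_width: 15.1
```

Run:
```python
from h import *
s=arm.read_state(); print(s["clock"],s["position"],s["contact_force"],s["ee_rot"].round(3))
d=grab("scene")
crop(d,230,350,140,240,6,"pics/s6.png")
```

```text
7.4333 [429.53292903 144.90758491  45.12467548] [-0.55691667 -0.09390804 -0.63309485] [-0.085  0.996 -0.    -0.   ]
```

View pics/s6.png

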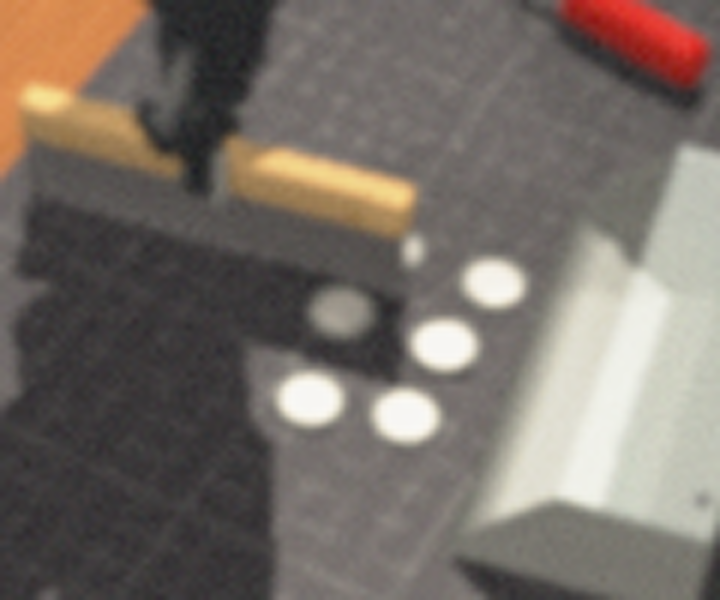

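step_arm(series=[[0, 0, -0.0025, 0, 0, 0], [0, 0, -0.0025, 0, 0, 0], [0, 0, -0.0025, 0, 0, 0]])

```text
clock: 7.73
position: [429.6, 144.9, 44.4]
ee_rot: [-0.085, 0.996, 0.0, 0.0]
contact_force: [-0.7, 0.5, -1.1]
gripper_width: 14.5
```

step_arm(series=[[0, 0, -0.0015, 0, 0, 0], [0, 0, -0.0015, 0, 0, 0], [0, 0, -0.0015, 0, 0, 0]])

```text
clock: 7.98
position: [429.6, 144.9, 43.7]
ee_rot: [-0.085, 0.996, 0.0, 0.0]
contact_force: [-0.4, -0.2, -1.4]
gripper_width: 14.9
```

step_arm(series=[[0, 0, -0.0015, 0, 0, 0], [0, 0, -0.0015, 0, 0, 0], [0, 0, -0.0015, 0, 0, 0]])

```text
clock: 8.23
position: [429.6, 145.0, 43.5]
ee_rot: [-0.085, 0.996, 0.0, 0.0]
contact_force: [-2.1, 0.3, 5.3]
gripper_width: 15.0
```

step_arm(series=[[0, 0, -0.0015, 0, 0, 0], [0, 0, -0.0015, 0, 0, 0], [0, 0, -0.0015, 0, 0, 0]])

```text
clock: 8.48
position: [429.7, 145.0, 43.5]
ee_rot: [-0.085, 0.996, 0.0, 0.0]
contact_force: [-3.4, -0.6, 10.6]
gripper_width: 15.1
```

step_arm(series=[[0, 0, 0.0042, 0, 0, 0], [0, 0, 0.0042, 0, 0, 0], [-0.0013, 0.0076, 0.0042, 0, 0, 0], [-0.0026, 0.0152, 0.0042, 0, 0, 0], [-0.0039, 0.0228, 0.0042, 0, 0, 0], [-0.0052, 0.0304, 0.0042, 0, 0, 0], [-0.0065, 0.038, 0.0042, 0, 0, 0], [-0.0078, 0.0456, 0.0042, 0, 0, 0], [-0.0078, 0.0456, 0.0042, 0, 0, 0], [-0.0078, 0.0456, 0.0042, 0, 0, 0]])

```text
clock: 9.32
position: [426.4, 163.4, 44.2]
ee_rot: [-0.085, 0.996, 0.0, -0.0]
contact_force: [0.5, 0.0, -1.7]
gripper_width: 14.8
```

step_arm(series=[[0.0035, -0.02, 0, 0, 0, 0], [0.007, -0.04, 0, 0, 0, 0], [0.0105, -0.06, 0, 0, 0, 0], [0.0125, -0.072, 0, 0, 0, 0], [0.0145, -0.084, 0, 0, 0, 0], [0.0165, -0.096, 0, 0, 0, 0], [0.0185, -0.108, 0, 0, 0, 0], [0.0205, -0.12, 0, 0, 0, 0], [0.0225, -0.132, 0, 0, 0, 0], [0.0249, -0.1455, 0, 0, 0, 0], [0.0249, -0.1455, 0, 0, 0, 0], [0.0249, -0.1455, 0, 0, 0, 0]])

```text
clock: 10.32
position: [436.4, 104.7, 44.2]
ee_rot: [-0.085, 0.996, -0.0, -0.0]
contact_force: [0.3, -0.3, -0.5]
gripper_width: 14.7
```

Run:
```python
from h import *
s=arm.read_state(); print(s["clock"],s["position"],s["contact_force"],s["ee_rot"].round(3))
d=grab("scene")
crop(d,230,350,140,240,6,"pics/s7.png")
```

```text
10.3167 [436.43394604 104.66903785  44.1848897 ] [ 0.25540135 -0.29326219 -0.47103364] [-0.085  0.996 -0.    -0.   ]
```

View pics/s7.png

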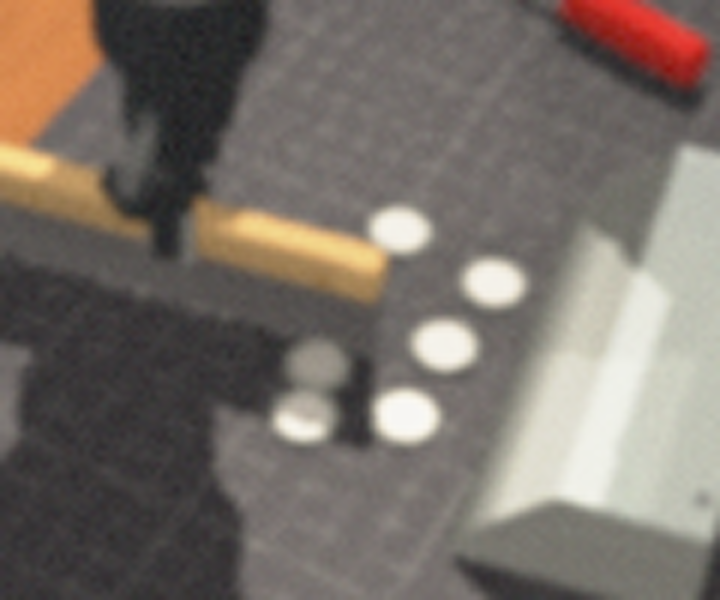

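step_arm(series=[[-0.002, 0.012, 0, 0, 0, 0], [-0.002, 0.012, 0.04, 0, 0, 0], [-0.002, 0.012, 0.1, 0, 0, 0], [0.0267, 0.038, 0.15, 0, 0, 0.2], [0.0267, 0.038, 0.15, 0, 0, 1], [0.0267, 0.038, 0.15, 0, 0, 1], [0.0267, 0.038, 0.15, 0, 0, 1], [0.0267, 0.038, 0.15, 0, 0, 1], [0.0267, 0.038, 0.15, 0, 0, 1], [0.0267, 0.038, 0.15, 0, 0, 1], [0.0267, 0.038, 0.15, 0, 0, 1], [0.0267, 0.038, 0.15, 0, 0, 1]])

```text
clock: 11.37
position: [446.9, 120.7, 104.1]
ee_rot: [-0.606, 0.795, 0.0, -0.0]
contact_force: [0.6, 0.7, -1.3]
gripper_width: 14.9
```

step_arm(series=[[0, 0, 0, 0, 0, 0], [0, 0, 0, 0, 0, 0], [0, 0, 0, 0, 0, 0], [0, 0, 0, 0, 0, 0], [0, 0, 0, 0, 0, 0]])

```text
clock: 11.78
position: [447.0, 120.2, 104.2]
ee_rot: [-0.603, 0.798, 0.0, -0.0]
contact_force: [-1.1, 0.4, -0.8]
gripper_width: 14.6
```

Run:
```python
from h import *
from scipy.spatial.transform import Rotation as R
s=arm.read_state(); print(s["clock"],s["position"],s["contact_force"],s["joints"].round(3)); print(R.from_quat(s["ee_rot"]).as_matrix().round(3))
```

```text
11.7833 [447.03840405 120.22751307 104.15373274] [-1.08355545  0.39966171 -0.75702416] [ 0.615  0.256 -0.552 -0.    -0.762 -0.892]
[[-0.273 -0.962 -0.   ]
 [-0.962  0.273 -0.   ]
 [ 0.     0.    -1.   ]]
```

step_arm(series=[[0, 0, 0, 0, 0, 0.075], [0, 0, 0, 0, 0, 0.15], [0, 0, 0, 0, 0, 0.22], [0, 0, 0, 0, 0, 0.2843], [0, 0, 0, 0, 0, 0.2843], [0, 0, 0, 0, 0, 0.2843]])

```text
clock: 12.28
position: [447.1, 120.1, 104.2]
ee_rot: [0.764, -0.645, -0.0, -0.0]
contact_force: [0.3, 0.0, -1.1]
gripper_width: 14.7
```

step_arm(series=[[0, 0, 0, 0.0119, -0.0694, 0], [0, 0, 0, 0.0238, -0.1387, 0], [0, 0, 0, 0.0357, -0.208, 0], [0, 0, 0, 0.0476, -0.2774, 0], [0, 0, 0, 0.0595, -0.3468, 0], [0, 0, 0, 0.0714, -0.4161, 0], [0, 0, 0, 0.0714, -0.4161, 0], [0, 0, 0, 0.0714, -0.4161, 0], [0, 0, 0, 0.0714, -0.4161, 0], [0, 0, 0, 0.0714, -0.4161, 0]])

```text
clock: 13.12
position: [481.3, 140.5, 154.4]
ee_rot: [0.729, -0.636, 0.195, -0.161]
contact_force: [1.0, -0.2, 0.9]
gripper_width: 15.0
```

```bash
cat >> h.py <<'E'
def edge(s,x=0,h=0,off=0,tz=40.4):
    from scipy.spatial.transform import Rotation as R
    M=R.from_quat(s["ee_rot"]).as_matrix(); p=np.array(s["position"])
    return p+M[:,2]*(tz-h)+M[:,0]*x+M[:,1]*off   # tool z down: lower edge at +tz
def tosc(P,sc=None):
    a=sc or SC; c,s=np.cos(a[2]),np.sin(a[2]); d=np.asarray(P)-[a[0],a[1],3]; return np.array([c*d[0]+s*d[1],-s*d[0]+c*d[1],d[2]])
E
python3 - <<'E'
from h import *
from scipy.spatial.transform import Rotation as R
s=arm.read_state(); print(s["clock"],s["position"],s["contact_force"],s["joints"].round(3)); M=R.from_quat(s["ee_rot"]).as_matrix();print(M.round(3))
print("tilt",np.degrees(np.arccos(-M[2,2])),"x dir ang",np.arctan2(M[1,0],M[0,0]))
print(tosc(edge(s)),tosc(edge(s,95)),tosc(edge(s,-95)))
d=grab("scene");t=grab("top")
P=[edge(s,x,h) for x in(-95,95) for h in(0,64)]
crop(d,220,380,110,260,5,"pics/s8.png",P); crop(t,170,290,90,250,4,"pics/t8.png",P)
E
```

```text
13.1167 [481.34697717 140.4662062  154.3585927 ] [ 0.98378345 -0.16282999  0.85786182] [ 0.335  0.068 -1.05   1.735 -0.177 -1.894]
[[ 0.115 -0.865  0.489]
 [-0.99  -0.139 -0.014]
 [ 0.08  -0.482 -0.872]]
tilt 29.276253073680728 x dir ang -1.4554293789376305
[-133.38227941   10.31510773  116.11880277] [-138.55312939  -84.23762462  123.73740596] [-128.21142943  104.86784009  108.50019958]
```

View pics/s8.png

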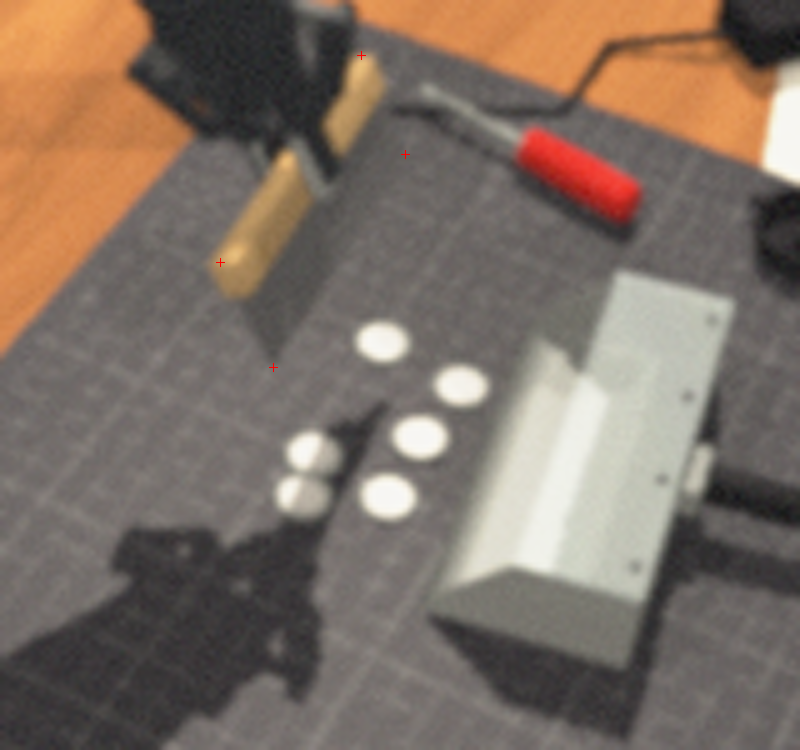

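View pics/t8.png

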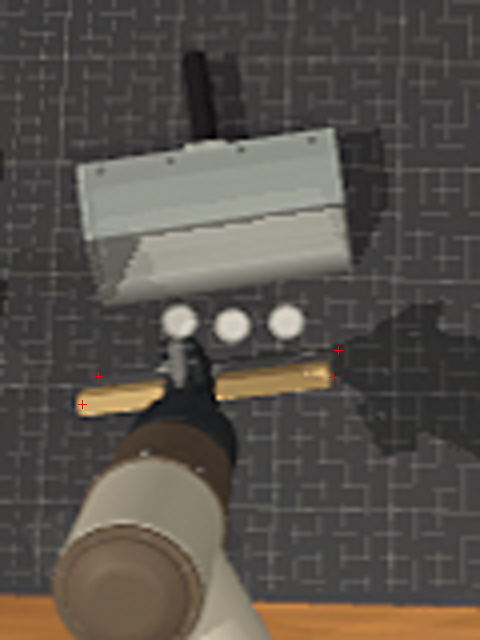

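```bash
cat > fk.py <<'E'
import numpy as np
from scipy.optimize import least_squares
from scipy.spatial.transform import Rotation as R
rx=lambda a:R.from_euler('x',a).as_matrix(); ry=lambda a:R.from_euler('y',a).as_matrix(); rz=lambda a:R.from_euler('z',a).as_matrix()
data=[([1.55562,.385555,.006587,-.0005,-1.19399,-.258595],[168.9,601.4,230.8],[.990633,-.136548,0,0]),
([-.2,.37,-.26,0,-.94,-1.04],[503.9,-264.1,139.6],[-.1641,.9865,0,0]),
([.615,.256,-.552,0,-.762,-.892],[447.04,120.2,104.15],[-.603,.798,0,0]),
([.335,.068,-1.05,1.735,-.177,-1.894],[481.35,140.47,154.36],[.729,-.636,.195,-.161])]
def fk(p,q,s4=1,s6=1):
    h0,L1,L2,d1,d2,Lt,ez,psi=p[:8]
    M=rz(q[0]);x=np.array([0,0,h0]);M=M@ry(q[1]);x=x+M@[0,0,L1];M=M@ry(-q[2]);x=x+M@[L2,d1,ez]
    M=M@rx(s4*q[3]);x=x+M@[0,d2,0];M=M@ry(-q[4]);x=x+M@[Lt,0,0];M=M@rx(s6*q[5])
    return x,M@ry(np.pi/2)@rz(psi)
def fit(s4,s6,psi):
    def f(p):
        o=[]
        for q,x,r in data:
            X,M=fk(p,q,s4,s6); o+=list((X-x)); o+=list(100*(M-R.from_quat(r).as_matrix()).ravel())
        return np.array(o)
    return least_squares(f,[200,590,400,-80,-80,370,0,psi])
if __name__=="__main__":
    for s4 in(1,-1):
        for s6 in(1,-1):
            for psi in(0,1.57,3.14,-1.57):
                r=fit(s4,s6,psi); print(s4,s6,psi,round(r.cost,1),r.x.round(2))
E
python3 fk.py
```

```text
1 1 0 23524.5 [ 4.7630e+02  6.4081e+02  4.0259e+02 -1.4652e+02 -1.2510e+01  6.7961e+02
 -1.7570e+01 -3.9000e-01]
1 1 1.57 23524.5 [ 4.7630e+02  6.4081e+02  4.0259e+02 -1.4652e+02 -1.2510e+01  6.7961e+02
 -1.7570e+01 -3.9000e-01]
1 1 3.14 23524.5 [ 476.3   640.81  402.59 -146.52  -12.51  679.61  -17.57    5.89]
1 1 -1.57 23524.5 [ 4.7630e+02  6.4081e+02  4.0259e+02 -1.4652e+02 -1.2510e+01  6.7961e+02
 -1.7570e+01 -3.9000e-01]
1 -1 0 38557.2 [ 476.3   640.81  402.59 -146.52  -12.51  679.61  -17.57   -1.42]
1 -1 1.57 38557.2 [ 476.3   640.81  402.59 -146.52  -12.51  679.61  -17.57   -1.42]
1 -1 3.14 38557.2 [ 476.3   640.81  402.59 -146.52  -12.51  679.61  -17.57    4.86]
1 -1 -1.57 38557.2 [ 476.3   640.81  402.59 -146.52  -12.51  679.61  -17.57   -1.42]
-1 1 0 42953.2 [ 1.6349e+02  5.6532e+02  4.2296e+02  3.5000e-01 -1.5982e+02  2.9962e+02
 -1.3000e+00  3.5000e-01]
-1 1 1.57 42953.2 [ 1.6350e+02  5.6532e+02  4.2296e+02  3.5000e-01 -1.5982e+02  2.9962e+02
 -1.3000e+00  3.5000e-01]
-1 1 3.14 42953.2 [ 1.6349e+02  5.6532e+02  4.2296e+02  3.5000e-01 -1.5982e+02  2.9962e+02
 -1.3000e+00  3.5000e-01]
-1 1 -1.57 42953.2 [ 1.6350e+02  5.6532e+02  4.2296e+02  3.5000e-01 -1.5982e+02  2.9962e+02
 -1.3000e+00  3.5000e-01]
-1 -1 0 1.9 [ 1.6350e+02  5.6532e+02  4.2296e+02  3.5000e-01 -1.5982e+02  2.9962e+02
 -1.3000e+00 -1.5700e+00]
-1 -1 1.57 1.9 [ 1.6350e+02  5.6532e+02  4.2296e+02  3.5000e-01 -1.5982e+02  2.9962e+02
 -1.3000e+00 -1.5700e+00]
-1 -1 3.14 1.9 [ 1.6350e+02  5.6532e+02  4.2296e+02  3.5000e-01 -1.5982e+02  2.9962e+02
 -1.3000e+00  4.7100e+00]
-1 -1 -1.57 1.9 [ 1.6349e+02  5.6532e+02  4.2296e+02  3.5000e-01 -1.5982e+02  2.9962e+02
 -1.3000e+00 -1.5700e+00]
```

```bash
cat > ik.py <<'E'
from fk import *
from h import sw,SC
P=np.array([163.5,565.32,422.96,.35,-159.82,299.62,-1.3,-np.pi/2])
lo=np.array([-3.14,-1.21,-1.07,-3.16,-2.99,-3.1]);hi=np.array([3.14,2.06,1.41,2.05,-.16,3.1])
def Rt(yaw,th,flip=0):  # scoop frame yaw; tool down, y axis angle yaw(+pi), tilt th forward
    ty=yaw+(0 if flip else np.pi)
    Y=np.array([np.cos(ty),np.sin(ty),0]);Z=np.array([0,0,-1.]);X=np.cross(Y,Z)
    M=np.stack([X,Y,Z],1); ax=np.array([-np.sin(yaw),np.cos(yaw),0])
    return R.from_rotvec(-th*ax).as_matrix()@M
def ik(x,M,q0):
    def f(q):
        X,m=fk(P,q,-1,-1); return np.concatenate([X-x,200*R.from_matrix(m.T@M).as_rotvec()])
    r=least_squares(f,np.clip(q0,lo+1e-3,hi-1e-3),bounds=(lo,hi)); return r.x,np.abs(r.fun[:3]).max(),np.degrees(np.abs(r.fun[3:]).max()/200)
if __name__=="__main__":
    for th in(0,10,20,30,38):
        q=np.array([.5,.3,-.3,0,-.8,-.5])
        for x0 in(5,-20,-50,-80,-110,-140,-165):
            t=np.radians(th); tcp=sw(x0-40.4*np.sin(t),0,3+40.4*np.cos(t))
            q,e,a=ik(tcp,Rt(.17,t),q); print(th,x0,q.round(2),round(e,1),round(a,1))
E
python3 ik.py
```

```text
0 5 [ 0.48  0.61 -0.12 -0.   -0.84 -0.31] 0.0 0.0
0 -20 [ 0.49  0.57 -0.19 -0.   -0.81 -0.32] 0.0 0.0
0 -50 [ 0.51  0.53 -0.27 -0.   -0.77 -0.34] 0.0 0.0
0 -80 [ 0.53  0.49 -0.34 -0.   -0.73 -0.36] 0.0 0.0
0 -110 [ 0.55  0.45 -0.42 -0.   -0.7  -0.38] 0.0 0.0
0 -140 [ 0.57  0.42 -0.49 -0.   -0.66 -0.4 ] 0.0 0.0
0 -165 [ 0.59  0.38 -0.55 -0.   -0.63 -0.42] 0.0 0.0
10 5 [ 0.51  0.53 -0.32  0.11 -0.55 -0.43] 0.0 0.0
10 -20 [ 0.52  0.5  -0.39  0.12 -0.52 -0.46] 0.0 0.0
10 -50 [ 0.54  0.46 -0.47  0.14 -0.48 -0.49] 0.0 0.0
10 -80 [ 0.56  0.43 -0.55  0.16 -0.44 -0.53] 0.0 0.0
10 -110 [ 0.59  0.39 -0.64  0.18 -0.4  -0.58] 0.0 0.0
10 -140 [ 0.61  0.35 -0.72  0.22 -0.36 -0.64] 0.0 0.0
10 -165 [ 0.64  0.32 -0.79  0.25 -0.32 -0.7 ] 0.0 0.0
20 5 [ 0.48  0.48 -0.64  0.66 -0.16 -0.95] 0.6 0.7
20 -20 [ 0.5   0.45 -0.68  0.63 -0.16 -0.93] 1.4 1.5
20 -50 [ 0.52  0.41 -0.73  0.59 -0.16 -0.91] 2.4 2.5
20 -80 [ 0.54  0.38 -0.78  0.55 -0.16 -0.9 ] 3.4 3.5
20 -110 [ 0.56  0.34 -0.82  0.52 -0.16 -0.89] 4.5 4.4
20 -140 [ 0.59  0.31 -0.87  0.49 -0.16 -0.89] 5.7 5.2
20 -165 [ 0.61  0.28 -0.92  0.48 -0.16 -0.9 ] 6.8 6.0
30 5 [ 0.49  0.47 -0.53  0.12 -0.16 -0.4 ] 5.2 7.1
30 -20 [ 0.5   0.44 -0.55  0.03 -0.16 -0.32] 5.3 7.3
30 -50 [ 0.5   0.41 -0.58 -0.09 -0.16 -0.21] 5.2 8.4
30 -80 [ 0.5   0.37 -0.61 -0.23 -0.16 -0.06] 5.2 9.9
30 -110 [ 0.47  0.34 -0.61 -0.45 -0.16  0.18] 6.9 11.6
30 -140 [-0.08  0.33 -0.82 -2.76 -0.16  2.98] 4.8 4.4
30 -165 [-0.09  0.3  -0.84 -2.67 -0.16  2.9 ] 5.0 4.0
38 5 [-0.02  0.48 -0.53 -2.63 -0.16  2.78] 2.6 2.6
38 -20 [-0.02  0.45 -0.56 -2.55 -0.16  2.71] 2.3 2.0
38 -50 [-0.03  0.42 -0.59 -2.46 -0.16  2.62] 1.9 1.5
38 -80 [-0.03  0.38 -0.63 -2.38 -0.16  2.54] 1.3 1.0
38 -110 [-0.03  0.35 -0.67 -2.31 -0.16  2.48] 0.6 0.4
38 -140 [-0.07  0.32 -0.74 -2.34 -0.2   2.54] 0.0 0.0
38 -165 [-0.12  0.31 -0.83 -2.42 -0.27  2.67] 0.0 0.0
```

```bash
cat > scan.py <<'E'
from ik import *
rng=np.random.default_rng(0)
def sols(x,M,n=40):
    out=[]
    for _ in range(n):
        q0=np.array([rng.uniform(-.8,1.2),rng.uniform(0,1),rng.uniform(-1,.5),rng.uniform(-3.1,2),rng.uniform(-1.5,-.2),rng.uniform(-3,3)])
        q,e,a=ik(x,M,q0)
        if e<.1 and a<.1 and not any(np.abs(q-o).max()<.05 for o in out): out.append(q)
    return out
if __name__=="__main__":
    for th in(35,40,45,50,55):
        for x0 in(8,-75,-165):
            t=np.radians(th); tcp=sw(x0-40.4*np.sin(t),0,3+40.4*np.cos(t))
            for fl in(0,1):
                for q in sols(tcp,Rt(.17,t,fl)): print(th,x0,fl,q.round(2),"marg",np.minimum(q-lo,hi-q).min().round(2))
E
python3 scan.py
```

```text
40 -75 0 [-0.04  0.39 -0.63 -2.37 -0.19  2.54] marg 0.03
40 -75 1 [-0.04  0.39 -0.63 -2.37 -0.19 -0.6 ] marg 0.03
40 -165 0 [-0.18  0.34 -0.91 -2.55 -0.41  2.86] marg 0.16
40 -165 1 [-0.18  0.34 -0.91 -2.55 -0.41 -0.28] marg 0.16
45 8 0 [-0.06  0.5  -0.58 -2.61 -0.33  2.8 ] marg 0.17
45 8 1 [-0.06  0.5  -0.58 -2.61 -0.33 -0.34] marg 0.17
45 -75 0 [-0.14  0.45 -0.81 -2.67 -0.5   2.95] marg 0.15
45 -75 1 [-0.14  0.45 -0.81 -2.67 -0.5  -0.2 ] marg 0.26
45 -165 0 [-0.27  0.44 -1.04 -2.66 -0.71  3.09] marg 0.01
45 -165 1 [-0.27  0.44 -1.04 -2.66 -0.71 -0.06] marg 0.03
50 8 0 [-0.1   0.55 -0.69 -2.75 -0.56  2.98] marg 0.12
50 8 1 [-0.1   0.55 -0.69 -2.75 -0.56 -0.16] marg 0.38
50 -75 0 [-0.18  0.53 -0.9  -2.74 -0.74  3.07] marg 0.03
50 -75 1 [-0.18  0.53 -0.9  -2.74 -0.74 -0.07] marg 0.17
55 8 0 [-0.12  0.61 -0.77 -2.8  -0.77  3.06] marg 0.04
55 8 1 [-0.12  0.61 -0.77 -2.8  -0.77 -0.08] marg 0.3
55 -75 1 [-0.21  0.62 -0.97 -2.77 -0.98  0.01] marg 0.1
```

```bash
cat > plan.py <<'E'
from ik import *
from h import *
def rows(path,s=None,maxn=12):
    s=s or arm.read_state(); p0=s["position"];M0=R.from_quat(s["ee_rot"]).as_matrix()
    out=[]
    for q in path:
        X,M=fk(P,q,-1,-1); d=(X-p0)/400; w=R.from_matrix(M@M0.T).as_rotvec()/(np.pi/2)
        out.append([round(float(v),4) for v in list(d)+list(w)])
    return out
def check(path):
    pr=None
    for q in path:
        X,M=fk(P,q,-1,-1)
        if pr is not None: print(X.round(0),"step",np.linalg.norm(X-pr[0]).round(0),np.degrees(R.from_matrix(M@pr[1].T).magnitude()).round(1),"dq",np.abs(q-pr[2]).max().round(2))
        pr=(X,M,q)
E
python3 - <<'E'
from plan import *
s=arm.read_state();q0=s["joints"];X,M=fk(P,q0,-1,-1);print(X-s["position"],s["position"])
for c in cells if False else []: pass
q1,e,a=ik(sw(-162,0,40.4+35),Rt(.17,0),[.58,.35,-.5,0,-.65,-.4]);print(q1.round(3),e,a)
path=[q0+(q1-q0)*k/14 for k in range(15)]
check(path)
print(rows(path[1:]))
E
```

```text
[0.2388508  0.10402135 0.04004444] [480.4321944  139.63706623 154.12038016]
[ 0.588  0.336 -0.515 -0.    -0.719 -0.418] 3.410605131648481e-13 1.8508876412541065e-13
[505. 125. 162.] step 30.0 1.9 dq 0.12
[525. 109. 168.] step 26.0 1.8 dq 0.12
[541.  95. 172.] step 22.0 1.7 dq 0.12
[552.  81. 173.] step 18.0 1.8 dq 0.12
[559.  69. 171.] step 14.0 1.9 dq 0.12
[562.  60. 167.] step 11.0 2.1 dq 0.12
[561.  54. 160.] step 9.0 2.4 dq 0.12
[557.  51. 151.] step 10.0 2.7 dq 0.12
[550.  52. 141.] step 13.0 3.0 dq 0.12
[539.  57. 129.] step 17.0 3.4 dq 0.12
[526.  67. 116.] step 21.0 3.8 dq 0.12
[511.  81. 103.] step 25.0 4.2 dq 0.12
[493. 101.  90.] step 29.0 4.5 dq 0.12
[475. 125.  78.] step 33.0 4.9 dq 0.12
[[0.0614, -0.0377, 0.0206, -0.0156, -0.0073, -0.0118], [0.1113, -0.0758, 0.0355, -0.0312, -0.0089, -0.0237], [0.1504, -0.1126, 0.0441, -0.0461, -0.0046, -0.035], [0.1787, -0.1464, 0.0463, -0.0596, 0.0053, -0.0453], [0.1965, -0.1758, 0.042, -0.071, 0.0209, -0.0539], [0.2043, -0.1991, 0.0314, -0.0797, 0.0417, -0.0604], [0.2026, -0.215, 0.0149, -0.0851, 0.0673, -0.0642], [0.1919, -0.2223, -0.0069, -0.0868, 0.0971, -0.0647], [0.1731, -0.2197, -0.0332, -0.0841, 0.1306, -0.0616], [0.1469, -0.2065, -0.0629, -0.0768, 0.167, -0.0545], [0.1142, -0.1819, -0.0947, -0.0645, 0.2055, -0.043], [0.0758, -0.1455, -0.1273, -0.0469, 0.2452, -0.027], [0.0326, -0.0971, -0.1594, -0.024, 0.2852, -0.0062], [-0.0145, -0.0369, -0.1893, 0.0044, 0.3245, 0.0192]]
```

step_arm(series=[[0.0614, -0.0377, 0.0206, -0.0156, -0.0073, -0.0118], [0.1113, -0.0758, 0.0355, -0.0312, -0.0089, -0.0237], [0.1504, -0.1126, 0.0441, -0.0461, -0.0046, -0.035], [0.1787, -0.1464, 0.0463, -0.0596, 0.0053, -0.0453], [0.1965, -0.1758, 0.042, -0.071, 0.0209, -0.0539], [0.2043, -0.1991, 0.0314, -0.0797, 0.0417, -0.0604], [0.2026, -0.215, 0.0149, -0.0851, 0.0673, -0.0642], [0.1919, -0.2223, -0.0069, -0.0868, 0.0971, -0.0647], [0.1731, -0.2197, -0.0332, -0.0841, 0.1306, -0.0616], [0.1469, -0.2065, -0.0629, -0.0768, 0.167, -0.0545], [0.1469, -0.2065, -0.0629, -0.0768, 0.167, -0.0545]])

```text
clock: 14.13
position: [539.2, 58.7, 127.2]
ee_rot: [0.729, -0.67, 0.14, -0.022]
contact_force: [-0.5, 0.6, -1.0]
gripper_width: 15.2
```

Run:
```python
from plan import *
s=arm.read_state();print(s["clock"],s["position"],s["joints"].round(3))
```

```text
14.1333 [539.23486814  58.6577592  127.22429747] [ 0.518  0.264 -0.664  0.485 -0.566 -0.835]
```

Run:
```python
from plan import *
s=arm.read_state();q0=s["joints"]
q1,e,a=ik(sw(-162,0,40.4+35),Rt(.17,0),[.58,.35,-.5,0,-.65,-.4])
path=[q0+(q1-q0)*k/6 for k in range(7)]
check(path); print(rows(path[1:]))
```

```text
[531.  65. 119.] step 13.0 2.4 dq 0.08
[521.  73. 111.] step 15.0 2.6 dq 0.08
[511.  83. 102.] step 17.0 2.8 dq 0.08
[499.  95.  94.] step 19.0 2.9 dq 0.08
[487. 109.  86.] step 20.0 3.1 dq 0.08
[475. 125.  78.] step 22.0 3.3 dq 0.08
[[-0.0213, 0.0146, -0.0209, 0.0093, 0.025, 0.005], [-0.0453, 0.0346, -0.0417, 0.0211, 0.0506, 0.0115], [-0.0715, 0.0597, -0.0627, 0.0353, 0.0767, 0.0197], [-0.0998, 0.0899, -0.0833, 0.0521, 0.1029, 0.0295], [-0.1299, 0.1252, -0.1033, 0.0714, 0.1291, 0.041], [-0.1615, 0.1656, -0.1221, 0.0933, 0.1549, 0.0541]]
```

step_arm(series=[[-0.0213, 0.0146, -0.0209, 0.0093, 0.025, 0.005], [-0.0453, 0.0346, -0.0417, 0.0211, 0.0506, 0.0115], [-0.0715, 0.0597, -0.0627, 0.0353, 0.0767, 0.0197], [-0.0998, 0.0899, -0.0833, 0.0521, 0.1029, 0.0295], [-0.1299, 0.1252, -0.1033, 0.0714, 0.1291, 0.041], [-0.1615, 0.1656, -0.1221, 0.0933, 0.1549, 0.0541], [-0.1615, 0.1656, -0.1221, 0.0933, 0.1549, 0.0541], [-0.1615, 0.1656, -0.1221, 0.0933, 0.1549, 0.0541]])

```text
clock: 14.8
position: [475.7, 123.5, 80.3]
ee_rot: [0.765, -0.644, 0.003, -0.001]
contact_force: [0.1, -0.2, -1.6]
gripper_width: 15.0
```

Run:
```python
from plan import *
s=arm.read_state();print(s["clock"],s["joints"].round(3)); e=edge(s);print("edge",tosc(e),tosc(edge(s,95)),tosc(edge(s,-95)))
M=R.from_quat(s["ee_rot"]).as_matrix();print("fix rot",(R.from_matrix(Rt(.17,0)@M.T).as_rotvec()/(np.pi/2)).round(4))
t=sw(-162,0,40.4);print("fix pos",((t-s["position"])/400).round(4))
d=grab("scene");t=grab("top")
Pp=[edge(s,x,h) for x in(-95,95) for h in(0,64)]
crop(d,220,380,110,260,5,"pics/s9.png",Pp); crop(t,170,290,90,250,4,"pics/t9.png",Pp)
```

```text
14.8 [ 0.589  0.332 -0.52   0.008 -0.715 -0.423]
edge [-160.92066432   -1.69315331   36.92485878] [-160.70704014  -96.69230497   37.26478344] [-161.1342885    93.30599835   36.58493413]
fix rot [ 0.0016  0.0039 -0.0014]
fix pos [-0.0028  0.0035 -0.0923]
```

View pics/s9.png

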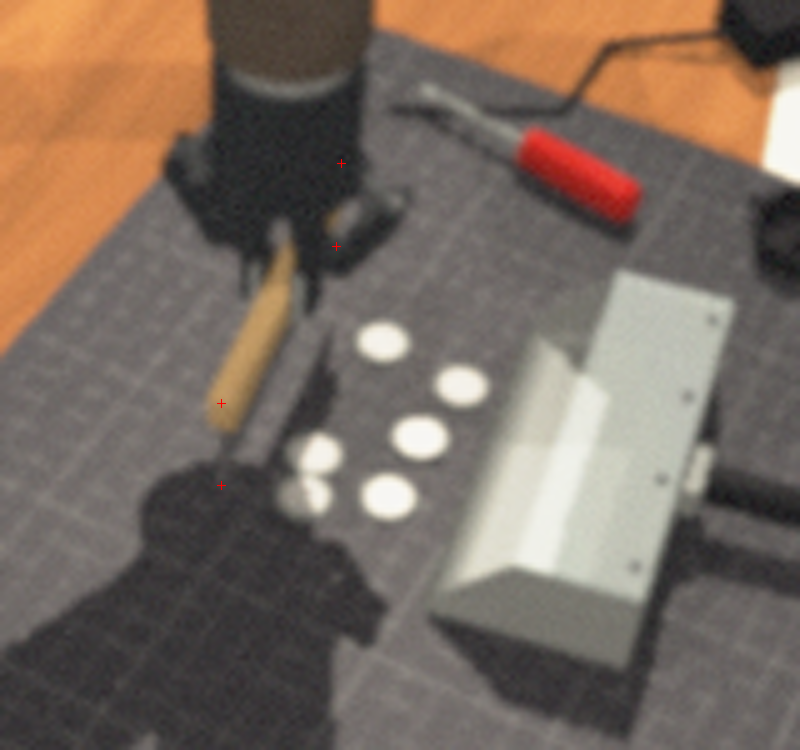

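View pics/t9.png

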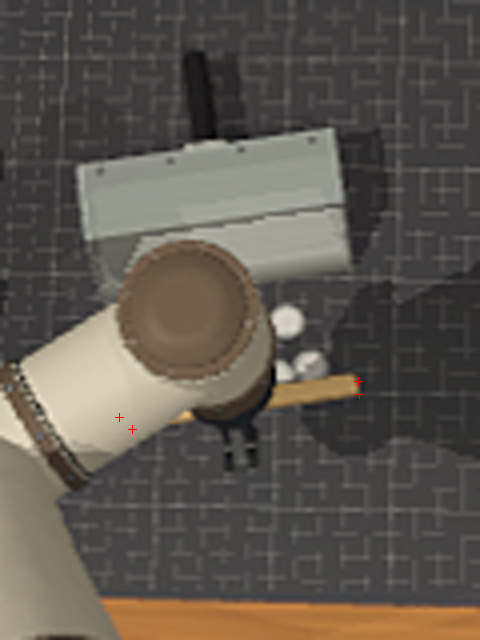

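step_arm(series=[[-0.0028, 0.0035, -0.02, 0.0016, 0.0039, -0.0014], [-0.0028, 0.0035, -0.04, 0.0016, 0.0039, -0.0014], [-0.0028, 0.0035, -0.06, 0.0016, 0.0039, -0.0014], [-0.0028, 0.0035, -0.075, 0.0016, 0.0039, -0.0014], [-0.0028, 0.0035, -0.085, 0.0016, 0.0039, -0.0014], [-0.0028, 0.0035, -0.09, 0.0016, 0.0039, -0.0014], [-0.0028, 0.0035, -0.09, 0.0016, 0.0039, -0.0014], [-0.0028, 0.0035, -0.09, 0.0016, 0.0039, -0.0014]])

```text
clock: 15.57
position: [474.4, 125.0, 44.1]
ee_rot: [0.765, -0.644, -0.001, 0.0]
contact_force: [0.3, -0.5, -2.1]
gripper_width: 15.0
```

```bash
cat > st.py <<'E'
from plan import *
s=arm.read_state();print(s["clock"],s["joints"].round(3),s["contact_force"].round(1)); e=edge(s);print("edge",tosc(e).round(1),tosc(edge(s,95)).round(1),tosc(edge(s,-95)).round(1),s["gripper_width"])
E
python3 st.py
```

```text
15.5667 [ 0.589  0.392 -0.549 -0.002 -0.631 -0.416] [ 0.3 -0.5 -2.1]
edge [-1.622e+02  1.000e-01  7.000e-01] [-162.1  -94.9    0.6] [-162.3   95.1    0.8] 14.99265104540654
```

step_arm(series=[[0.01, 0.0017, 0, 0, 0, 0], [0.022, 0.0038, 0, 0, 0, 0], [0.0345, 0.0059, 0, 0, 0, 0], [0.047, 0.0081, 0, 0, 0, 0], [0.0595, 0.0102, 0, 0, 0, 0], [0.072, 0.0124, 0, 0, 0, 0], [0.0845, 0.0145, 0, 0, 0, 0], [0.097, 0.0167, 0, 0, 0, 0], [0.1095, 0.0188, 0, 0, 0, 0], [0.122, 0.0209, 0, 0, 0, 0], [0.134, 0.023, 0, 0, 0, 0], [0.14, 0.024, 0, 0, 0, 0]])

```text
clock: 16.57
position: [531.1, 134.7, 44.2]
ee_rot: [0.765, -0.644, -0.001, -0.0]
contact_force: [-0.1, -0.0, -0.5]
gripper_width: 14.7
```

```bash
python3 st.py
python3 - <<'E'
from h import *
d=grab("scene");t=grab("top")
crop(d,240,380,140,260,6,"pics/s10.png")
E
```

```text
16.5667 [ 0.544  0.465 -0.408 -0.002 -0.698 -0.371] [-0.1 -0.  -0.5]
edge [-1.047e+02  1.000e-01  8.000e-01] [-104.6  -94.9    0.7] [-104.8   95.1    0.9] 14.664619813496177
```

View pics/s10.png

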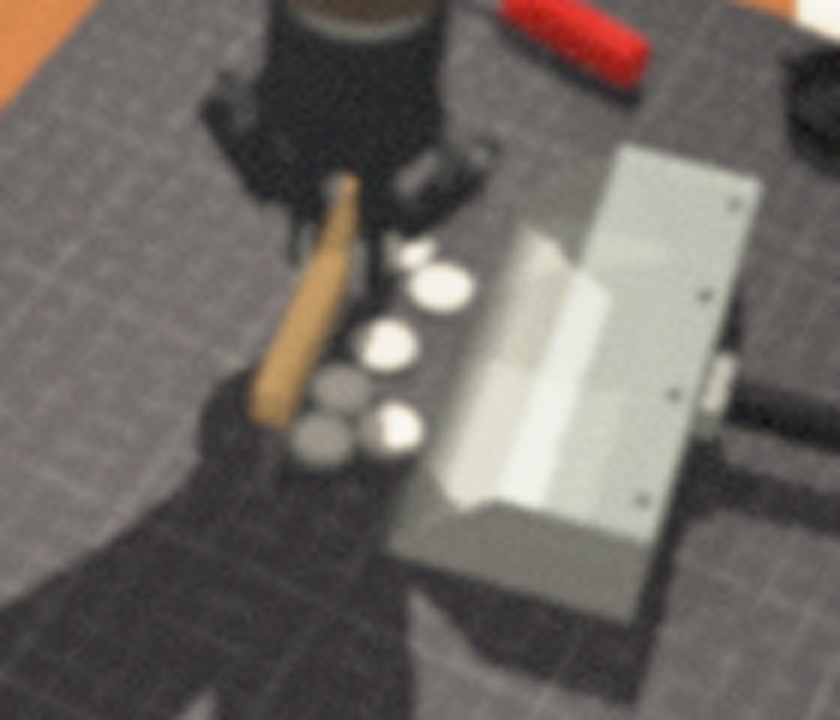

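step_arm(series=[[0.01, 0.0017, 0, 0, 0, 0], [0.0215, 0.0037, 0, 0, 0, 0], [0.033, 0.0057, 0, 0, 0, 0], [0.0445, 0.0076, 0, 0, 0, 0], [0.056, 0.0096, 0, 0, 0, 0], [0.0675, 0.0116, 0, 0, 0, 0], [0.079, 0.0136, 0, 0, 0, 0], [0.0905, 0.0155, 0, 0, 0, 0], [0.102, 0.0175, 0, 0, 0, 0], [0.113, 0.0194, 0, 0, 0, 0], [0.1225, 0.021, 0, 0, 0, 0], [0.1225, 0.021, 0, 0, 0, 0]])

```text
clock: 17.67
position: [580.3, 143.1, 44.2]
ee_rot: [0.765, -0.644, -0.0, -0.0]
contact_force: [-0.1, -0.0, -1.2]
gripper_width: 15.0
```

```bash
python3 st.py
python3 - <<'E'
from h import *
d=grab("scene");t=grab("top")
crop(d,240,380,140,260,5,"pics/s11.png");crop(t,180,270,95,200,5,"pics/t11.png")
E
```

```text
17.6667 [ 0.512  0.53  -0.281 -0.001 -0.759 -0.34 ] [-0.1 -0.  -1.2]
edge [-54.8   0.1   0.8] [-54.7 -94.9   0.7] [-54.9  95.1   0.9] 14.957220033794009
```

View pics/s11.png

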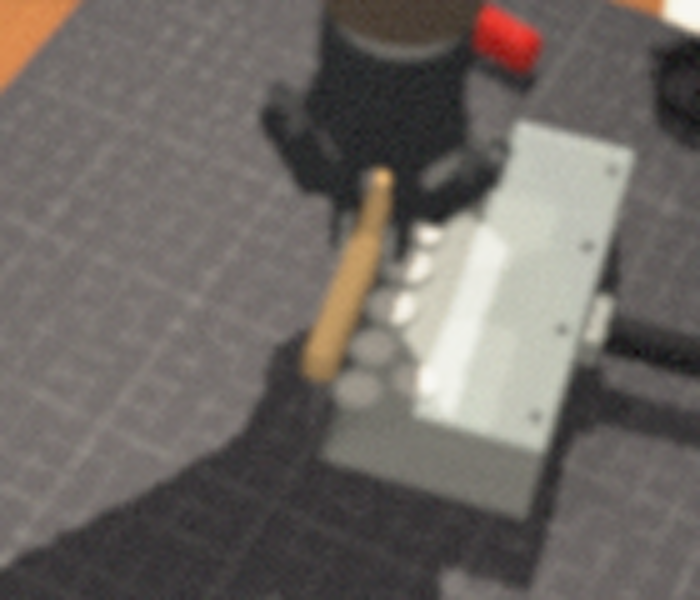

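View pics/t11.png

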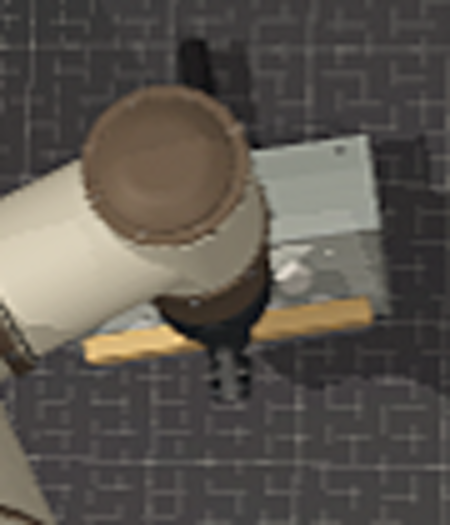

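Run:
```python
from plan import *
t=np.radians(48)
def tp(x0,zE): return sw(x0-40.4*np.sin(t),0,zE+40.4*np.cos(t))
qb,e,a=ik(tp(-80,90),Rt(.17,t,1),[-.15,.4,-.8,-2.7,-.5,-.15]);print(qb.round(3),e,a)
q0=arm.read_state()["joints"]
qa,e,a=ik(sw(-100,0,220),Rt(.17,0),q0);print(qa.round(3),e,a)
n=24
path=[qa+(qb-qa)*k/n for k in range(n+1)]
for q in path[::2]:
    X,M=fk(P,q,-1,-1); 
    ends=[X+M[:,2]*40.4+sg*95*M[:,0] for sg in(-1,1)]
    body=X-M[:,2]*100
    print(X.round(0),"ends z",[round(v[2]) for v in ends],"body",body.round(0))
check(path[:5])
```

```text
[-0.004  0.203 -0.629 -2.228 -0.16  -0.792] 0.5255560337931229 0.38763189485217997
[ 0.54   0.267 -0.185 -0.    -1.118 -0.37 ] 1.1368683772161603e-13 5.554508583288609e-15
[536. 135. 223.] ends z [183, 183] body [536. 135. 323.]
[512. 152. 190.] ends z [166, 134] body [515. 136. 289.]
[494. 172. 166.] ends z [158, 99] body [495. 140. 261.]
[482. 192. 151.] ends z [156, 74] body [479. 146. 240.]
[477. 209. 142.] ends z [158, 60] body [467. 153. 224.]
[479. 221. 138.] ends z [160, 55] body [458. 159. 213.]
[486. 227. 137.] ends z [162, 56] body [454. 163. 206.]
[497. 226. 137.] ends z [161, 61] body [452. 164. 201.]
[508. 218. 137.] ends z [156, 69] body [452. 161. 197.]
[518. 202. 135.] ends z [146, 77] body [453. 155. 195.]
[526. 182. 132.] ends z [132, 85] body [454. 146. 192.]
[528. 158. 127.] ends z [113, 90] body [454. 134. 189.]
[526. 134. 120.] ends z [93, 92] body [452. 121. 186.]
[523. 143. 205.] step 23.0 6.8 dq 0.09
[512. 152. 190.] step 21.0 6.9 dq 0.09
[502. 162. 177.] step 19.0 7.0 dq 0.09
[494. 172. 166.] step 17.0 7.1 dq 0.09
```

```bash
cat > pl2.py <<'E'
from plan import *
from scipy.interpolate import make_interp_spline
th=50; t=np.radians(th)
def tp(x0,zE,y=0): return sw(x0-40.4*np.sin(t),y,zE+40.4*np.cos(t))
qb,e,a=ik(tp(-85,30),Rt(.17,t,1),[-.15,.4,-.8,-2.7,-.5,-.15])
if __name__=="__main__":
    print(qb.round(3),e,a)
    q0=arm.read_state()["joints"]
    qa,e,a=ik(sw(-100,0,190),Rt(.17,0),q0);print(qa.round(3))
    qm=(qa+qb)/2; qm[4]=-.75; qm[1]-=.17
    n=28
    path=make_interp_spline([0,.5,1],np.array([qa,qm,qb]),k=2)(np.linspace(0,1,n+1))
    for q in path[::2]:
        X,M=fk(P,q,-1,-1)
        ends=[X+M[:,2]*40.4+sg*95*M[:,0] for sg in(-1,1)]
        print(q.round(2),X.round(0),"ends",[v.round(0).tolist() for v in ends])
    check(path)
    np.save("path.npy",path)
E
python3 pl2.py
```

```text
[-0.176  0.424 -0.885 -2.686 -0.632 -0.149] 5.684341886080801e-13 7.081086359732211e-14
[ 0.54   0.293 -0.23  -0.    -1.048 -0.37 ]
[ 0.54  0.29 -0.23 -0.   -1.05 -0.37] [536. 135. 193.] ends [[520.0, 229.0, 153.0], [552.0, 42.0, 153.0]]
[ 0.49  0.26 -0.28 -0.19 -0.99 -0.35] [498. 142. 172.] ends [[494.0, 243.0, 148.0], [500.0, 55.0, 117.0]]
[ 0.44  0.23 -0.32 -0.38 -0.94 -0.34] [466. 155. 157.] ends [[476.0, 258.0, 148.0], [453.0, 79.0, 89.0]]
[ 0.39  0.21 -0.37 -0.58 -0.9  -0.32] [439. 172. 146.] ends [[465.0, 272.0, 151.0], [412.0, 109.0, 68.0]]
[ 0.34  0.19 -0.42 -0.77 -0.86 -0.31] [419. 191. 139.] ends [[462.0, 284.0, 156.0], [380.0, 145.0, 55.0]]
[ 0.28  0.18 -0.46 -0.96 -0.82 -0.29] [406. 210. 135.] ends [[465.0, 291.0, 161.0], [357.0, 182.0, 49.0]]
[ 0.23  0.18 -0.51 -1.15 -0.78 -0.28] [401. 227. 134.] ends [[475.0, 292.0, 165.0], [344.0, 219.0, 48.0]]
[ 0.18  0.19 -0.56 -1.34 -0.75 -0.26] [403. 240. 134.] ends [[489.0, 287.0, 167.0], [342.0, 253.0, 52.0]]
[ 0.13  0.2  -0.6  -1.53 -0.72 -0.24] [412. 248. 134.] ends [[507.0, 274.0, 164.0], [350.0, 281.0, 58.0]]
[ 0.08  0.22 -0
[... 972 characters left out ...]
5.] step 11.0 6.3 dq 0.1
[403. 219. 134.] step 10.0 6.4 dq 0.1
[401. 227. 134.] step 8.0 6.4 dq 0.1
[401. 234. 134.] step 7.0 6.5 dq 0.1
[403. 240. 134.] step 6.0 6.5 dq 0.1
[407. 245. 134.] step 6.0 6.5 dq 0.1
[412. 248. 134.] step 6.0 6.6 dq 0.1
[418. 250. 133.] step 7.0 6.6 dq 0.1
[426. 250. 132.] step 8.0 6.7 dq 0.1
[435. 248. 130.] step 9.0 6.8 dq 0.1
[445. 244. 128.] step 11.0 6.8 dq 0.1
[456. 238. 124.] step 13.0 6.9 dq 0.1
[466. 230. 120.] step 15.0 6.9 dq 0.1
[477. 219. 113.] step 16.0 7.0 dq 0.1
[488. 206. 106.] step 18.0 7.0 dq 0.1
[498. 191.  97.] step 20.0 7.1 dq 0.1
[507. 174.  86.] step 22.0 7.1 dq 0.1
[514. 154.  73.] step 24.0 7.2 dq 0.1
[520. 133.  59.] step 26.0 7.2 dq 0.1
```

step_arm(series=[[-0.0125, -0.0021, 0, 0, 0, 0], [-0.025, -0.0042, 0.005, 0, 0, 0], [-0.04, -0.0068, 0.05, 0, 0, 0], [-0.06, -0.01, 0.13, 0, 0, 0], [-0.08, -0.0137, 0.22, 0, 0, 0], [-0.1, -0.017, 0.3, 0, 0, 0], [-0.1114, -0.0191, 0.372, 0, 0, 0], [-0.1114, -0.0191, 0.372, 0, 0, 0], [-0.1114, -0.0191, 0.372, 0, 0, 0]])

```text
clock: 18.52
position: [534.6, 135.6, 195.3]
ee_rot: [0.765, -0.644, 0.0, -0.002]
contact_force: [-0.3, -0.1, -2.9]
gripper_width: 15.0
```

```bash
python3 st.py
python3 - <<'E'
from plan import *
d=grab("scene");t=grab("top")
crop(d,265,405,155,255,5,"pics/s12.png");crop(t,180,270,95,200,5,"pics/t12.png")
path=np.load("path.npy"); s=arm.read_state(); X,M=fk(P,path[0],-1,-1); print(X-s["position"])
print(rows(path[1:13]))
E
```

```text
18.5167 [ 0.542  0.288 -0.23  -0.002 -1.048 -0.369] [-0.3 -0.1 -2.9]
edge [-100.9    0.5  151.9] [-100.8  -94.5  151.6] [-101.1   95.5  152.2] 14.967679634602362
[2.21657512 0.47372605 0.81726773]
[[-0.0423, 0.0075, -0.0252, 0.0522, 0.0119, -0.0431], [-0.0877, 0.0184, -0.0494, 0.1035, 0.025, -0.0874], [-0.1301, 0.033, -0.0706, 0.1534, 0.0374, -0.1334], [-0.1692, 0.0508, -0.0887, 0.2019, 0.0493, -0.1811], [-0.2047, 0.0711, -0.1039, 0.249, 0.0606, -0.2304], [-0.2361, 0.0933, -0.1163, 0.2946, 0.0716, -0.2814], [-0.2633, 0.1166, -0.1262, 0.3387, 0.0821, -0.3341], [-0.2861, 0.1404, -0.1337, 0.3812, 0.0923, -0.3885], [-0.3044, 0.1643, -0.1391, 0.4222, 0.1021, -0.4445], [-0.318, 0.1875, -0.1427, 0.4615, 0.1116, -0.5022], [-0.327, 0.2095, -0.1448, 0.4992, 0.1208, -0.5616], [-0.3313, 0.2298, -0.1459, 0.5352, 0.1297, -0.6226]]
```

View pics/s12.png

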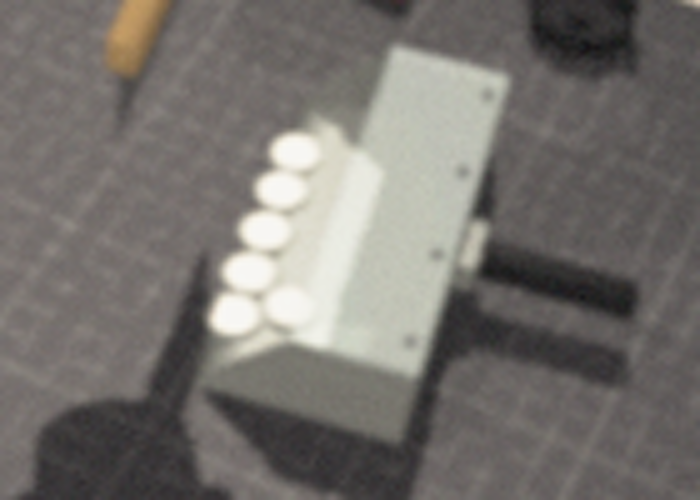

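View pics/t12.png

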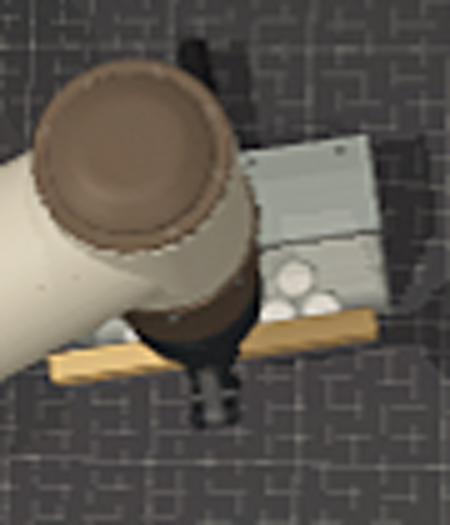

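Run:
```python
from h import *
import pickle
S=pickle.load(open("d0.pkl","rb"))["scene"]
for p in((297,150),(281,190),(266,230),(249,271),(235,313),(290,307)):
    print(tosc(atz(S,(p[0]+.5)/5-.5+265,(p[1]+.5)/5-.5+155,7.5)).round(1))
```

```text
[-39.4  64.1   4.5]
[-39.7  31.9   4.5]
[-39.5   0.9   4.5]
[-40.1 -30.2   4.5]
[-38.9 -60.5   4.5]
[-12.7 -46.2   4.5]
```

step_arm(series=[[-0.0423, 0.0075, -0.0252, 0.0522, 0.0119, -0.0431], [-0.0877, 0.0184, -0.0494, 0.1035, 0.025, -0.0874], [-0.1301, 0.033, -0.0706, 0.1534, 0.0374, -0.1334], [-0.1692, 0.0508, -0.0887, 0.2019, 0.0493, -0.1811], [-0.2047, 0.0711, -0.1039, 0.249, 0.0606, -0.2304], [-0.2361, 0.0933, -0.1163, 0.2946, 0.0716, -0.2814], [-0.2633, 0.1166, -0.1262, 0.3387, 0.0821, -0.3341], [-0.2861, 0.1404, -0.1337, 0.3812, 0.0923, -0.3885], [-0.3044, 0.1643, -0.1391, 0.4222, 0.1021, -0.4445], [-0.318, 0.1875, -0.1427, 0.4615, 0.1116, -0.5022], [-0.327, 0.2095, -0.1448, 0.4992, 0.1208, -0.5616], [-0.3313, 0.2298, -0.1459, 0.5352, 0.1297, -0.6226]])

```text
clock: 19.62
position: [400.8, 226.9, 132.8]
ee_rot: [-0.311, 0.861, 0.326, 0.237]
contact_force: [-0.7, -0.1, -2.5]
gripper_width: 14.9
```

Run:
```python
from plan import *
path=np.load("path.npy"); s=arm.read_state(); print(s["clock"],s["joints"].round(2),path[12].round(2),s["position"],s["contact_force"].round(1),s["gripper_width"])
q=s["joints"]; 
rem=[q+(path[12]-q)*0 for _ in range(0)]
n=17
k=np.arange(1,n+1)/n
pth=[path[12+min(16,i)] + (q-path[12])*(1-i/16) for i in range(1,17)]
check([q]+pth)
np.save("path2.npy",pth); print(rows(pth[:12]))
```

```text
19.6167 [ 0.24  0.18 -0.51 -1.15 -0.78 -0.28] [ 0.23  0.18 -0.51 -1.15 -0.78 -0.28] [400.83651097 226.88233408 132.83002568] [-0.7 -0.1 -2.5] 14.907033217507088
[401. 236. 133.] step 7.0 6.4 dq 0.1
[403. 241. 133.] step 6.0 6.5 dq 0.1
[406. 246. 133.] step 6.0 6.5 dq 0.1
[411. 249. 133.] step 6.0 6.6 dq 0.1
[418. 251. 132.] step 7.0 6.6 dq 0.1
[426. 251. 131.] step 8.0 6.7 dq 0.1
[435. 249. 130.] step 9.0 6.7 dq 0.1
[445. 245. 127.] step 11.0 6.8 dq 0.1
[455. 239. 124.] step 13.0 6.8 dq 0.1
[466. 230. 119.] step 15.0 6.9 dq 0.1
[477. 220. 113.] step 16.0 6.9 dq 0.1
[488. 207. 105.] step 18.0 7.0 dq 0.1
[498. 191.  96.] step 20.0 7.0 dq 0.1
[507. 174.  86.] step 22.0 7.1 dq 0.1
[514. 154.  73.] step 24.0 7.1 dq 0.1
[520. 133.  59.] step 26.0 7.2 dq 0.1
[[0.001, 0.0217, 0.0003, 0.0352, 0.0174, -0.0597], [0.0053, 0.0365, 0.0003, 0.0692, 0.0356, -0.1206], [0.0139, 0.0482, 0.0004, 0.1019, 0.0546, -0.1824], [0.0265, 0.0563, -0.0, 0.1334, 0.0742, -0.2453], [0.0427, 0.0603, -0.0013, 0.1638, 0.0945, -0.3093], [0.0622, 0.06, -0.0038, 0.1929, 0.1154, -0.3743], [0.0846, 0.055, -0.008, 0.2209, 0.1367, -0.4403], [0.1092, 0.0448, -0.0143, 0.2477, 0.1583, -0.5075], [0.1355, 0.0294, -0.0231, 0.2732, 0.1802, -0.5756], [0.1628, 0.0083, -0.0349, 0.2974, 0.2022, -0.6449], [0.1903, -0.0184, -0.05, 0.3202, 0.2241, -0.7154], [0.2171, -0.0508, -0.0687, 0.3416, 0.2459, -0.7869]]
```

Tracking is exact. Continue.

step_arm(series=[[0.001, 0.0217, 0.0003, 0.0352, 0.0174, -0.0597], [0.0053, 0.0365, 0.0003, 0.0692, 0.0356, -0.1206], [0.0139, 0.0482, 0.0004, 0.1019, 0.0546, -0.1824], [0.0265, 0.0563, 0, 0.1334, 0.0742, -0.2453], [0.0427, 0.0603, -0.0013, 0.1638, 0.0945, -0.3093], [0.0622, 0.06, -0.0038, 0.1929, 0.1154, -0.3743], [0.0846, 0.055, -0.008, 0.2209, 0.1367, -0.4403], [0.1092, 0.0448, -0.0143, 0.2477, 0.1583, -0.5075], [0.1355, 0.0294, -0.0231, 0.2732, 0.1802, -0.5756], [0.1628, 0.0083, -0.0349, 0.2974, 0.2022, -0.6449], [0.1903, -0.0184, -0.05, 0.3202, 0.2241, -0.7154], [0.2171, -0.0508, -0.0687, 0.3416, 0.2459, -0.7869]])

```text
clock: 20.62
position: [488.0, 206.0, 104.9]
ee_rot: [0.368, 0.798, 0.379, 0.29]
contact_force: [0.3, 0.5, -1.5]
gripper_width: 14.9
```

Run:
```python
from plan import *
pth=np.load("path2.npy"); s=arm.read_state(); print(s["clock"],s["joints"].round(2),pth[11].round(2),s["contact_force"].round(1))
print(rows(pth[12:]))
```

```text
20.6167 [-0.06  0.32 -0.78 -2.3  -0.63 -0.19] [-0.07  0.32 -0.79 -2.3  -0.65 -0.18] [ 0.3  0.5 -1.5]
[[0.0244, -0.0368, -0.0215, 0.025, 0.0249, -0.069], [0.0469, -0.0805, -0.0483, 0.0457, 0.0529, -0.1397], [0.0659, -0.1294, -0.0793, 0.0649, 0.0815, -0.2112], [0.0801, -0.1834, -0.1147, 0.0824, 0.1107, -0.2834]]
```

step_arm(series=[[0.0244, -0.0368, -0.0215, 0.025, 0.0249, -0.069], [0.0469, -0.0805, -0.0483, 0.0457, 0.0529, -0.1397], [0.0659, -0.1294, -0.0793, 0.0649, 0.0815, -0.2112], [0.0801, -0.1834, -0.1147, 0.0824, 0.1107, -0.2834], [0.0801, -0.1834, -0.1147, 0.0824, 0.1107, -0.2834], [0.0801, -0.1834, -0.1147, 0.0824, 0.1107, -0.2834]])

```text
clock: 21.12
position: [519.5, 133.5, 59.2]
ee_rot: [0.581, 0.695, 0.323, 0.273]
contact_force: [0.5, 0.3, -0.2]
gripper_width: 14.8
```

```bash
cat > st2.py <<'E'
import sys
from pl2 import *
s=arm.read_state();e=edge(s);print(s["clock"],s["joints"].round(2),s["contact_force"].round(1),"edge",tosc(e).round(1),tosc(edge(s,95)).round(1),tosc(edge(s,-95)).round(1),s["gripper_width"])
M=R.from_quat(s["ee_rot"]).as_matrix();print("fix rot",(R.from_matrix(Rt(.17,t,1)@M.T).as_rotvec()/(np.pi/2)).round(4))
x0,zE=float(sys.argv[1]),float(sys.argv[2]);print("to",((tp(x0,zE)-s["position"])/400).round(4))
E
python3 st2.py -66 3
python3 - <<'E'
from plan import *
s=arm.read_state();d=grab("scene");t=grab("top")
Pp=[edge(s,x,h) for x in(-95,95) for h in(0,64)]
crop(d,220,380,110,260,5,"pics/s13.png",Pp);crop(t,180,270,95,200,5,"pics/t13.png",Pp)
E
```

```text
21.1167 [-0.17  0.42 -0.88 -2.68 -0.63 -0.15] [ 0.5  0.3 -0.2] edge [-85.3   1.   30.3] [-85.9  96.   30. ] [-84.8 -94.   30.6] 14.784330501377365
fix rot [ 0.0019  0.0011 -0.0037]
to [ 0.048   0.006  -0.0682]
```

View pics/s13.png

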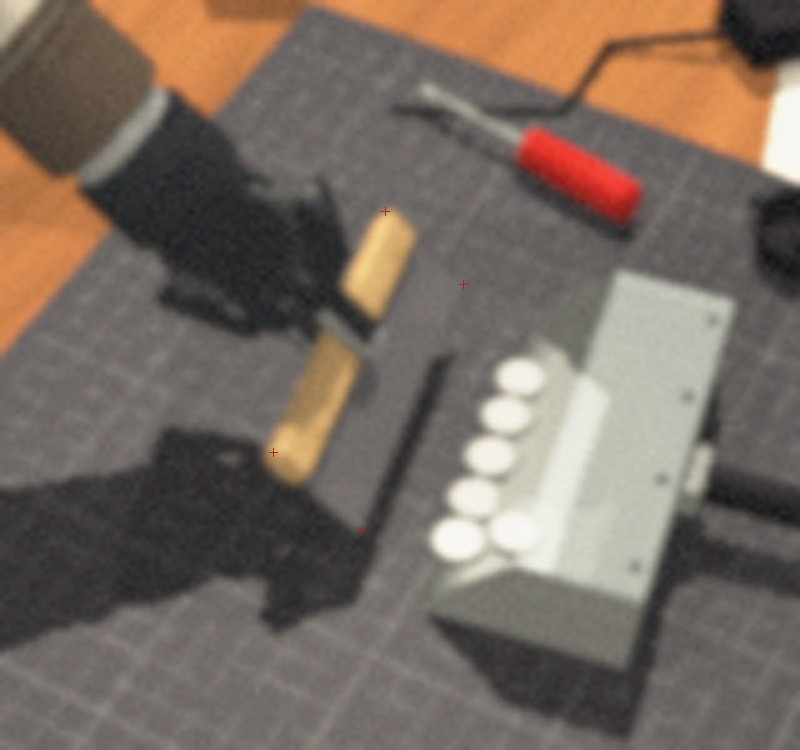

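View pics/t13.png

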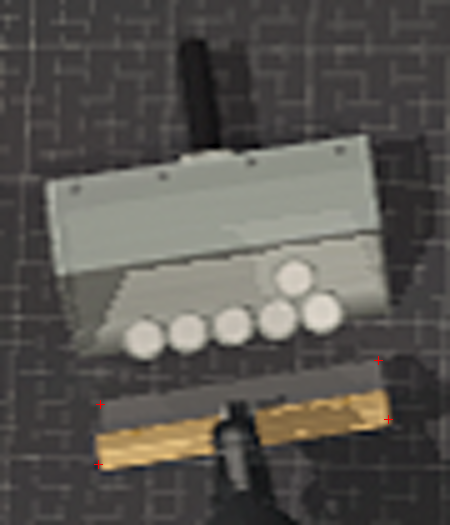

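step_arm(series=[[0.024, 0.003, -0.015, 0.0019, 0.0011, -0.0037], [0.048, 0.006, -0.03, 0.0019, 0.0011, -0.0037], [0.048, 0.006, -0.045, 0.0019, 0.0011, -0.0037], [0.048, 0.006, -0.06, 0.0019, 0.0011, -0.0037], [0.048, 0.006, -0.068, 0.0019, 0.0011, -0.0037], [0.048, 0.006, -0.0725, 0.0019, 0.0011, -0.0037], [0.048, 0.006, -0.0725, 0.0019, 0.0011, -0.0037], [0.048, 0.006, -0.0725, 0.0019, 0.0011, -0.0037]])

```text
clock: 21.88
position: [540.4, 136.1, 32.4]
ee_rot: [0.583, 0.692, 0.325, 0.274]
contact_force: [-0.9, -0.2, -0.2]
gripper_width: 14.6
```

```bash
python3 st2.py -66 1.3
```

```text
21.8833 [-0.16  0.53 -0.88 -2.75 -0.72 -0.08] [-0.9 -0.2 -0.2] edge [-64.2  -0.1   3.6] [-64.2  94.9   3.5] [-64.3 -95.1   3.7] 14.562202623205838
fix rot [0.0001 0.0034 0.0004]
to [-0.0041 -0.0005 -0.0054]
```

step_arm(series=[[-0.003, -0.0004, -0.003, 0, 0.002, 0], [-0.003, -0.0004, -0.003, 0, 0.002, 0], [-0.003, -0.0004, -0.003, 0, 0.002, 0], [-0.003, -0.0004, -0.003, 0, 0.002, 0]])

```text
clock: 22.22
position: [539.2, 135.7, 31.4]
ee_rot: [0.584, 0.692, 0.324, 0.274]
contact_force: [-0.3, 0.2, -1.0]
gripper_width: 15.1
```

```bash
python3 st2.py -66 1.3
```

```text
22.2167 [-0.17  0.53 -0.88 -2.75 -0.72 -0.08] [-0.3  0.2 -1. ] edge [-65.5  -0.3   2.5] [-65.4  94.7   2.5] [-65.7 -95.3   2.6] 15.070916692113189
fix rot [0.0001 0.0016 0.0009]
to [-0.0011  0.0005 -0.0029]
```

step_arm(series=[[0, 0.0005, -0.0025, 0, 0.0016, 0.0009], [0, 0.0005, -0.0025, 0, 0.0016, 0.0009], [0, 0.0005, -0.0025, 0, 0.0016, 0.0009], [0, 0.0005, -0.0025, 0, 0.0016, 0.0009]])

```text
clock: 22.55
position: [539.1, 135.9, 30.1]
ee_rot: [0.584, 0.693, 0.323, 0.272]
contact_force: [-0.2, 0.9, -1.1]
gripper_width: 14.9
```

```bash
python3 st2.py -66 1.3
```

```text
22.55 [-0.17  0.53 -0.88 -2.75 -0.72 -0.08] [-0.2  0.9 -1.1] edge [-65.7  -0.    1.1] [-65.7  95.    1.1] [-65.7 -95.    1.1] 14.879004401544483
fix rot [ 0.     -0.0003 -0.0001]
to [-0.0009 -0.0001  0.0004]
```

step_arm(series=[[0.0099, 0.0017, 0.0001, 0, 0, 0], [0.0197, 0.0034, 0.0002, 0, 0, 0], [0.0296, 0.0051, 0.0002, 0, 0, 0], [0.0394, 0.0068, 0.0004, 0, 0, 0], [0.0493, 0.0085, 0.001, 0, 0, 0], [0.0591, 0.0102, 0.0018, 0, 0, 0], [0.069, 0.0118, 0.0028, 0, 0, 0], [0.0788, 0.0135, 0.0038, 0, 0, 0], [0.0887, 0.0152, 0.0047, 0, 0, 0], [0.1003, 0.0172, 0.0055, 0, 0, 0], [0.1003, 0.0172, 0.0055, 0, 0, 0]])

```text
clock: 23.47
position: [580.7, 142.8, 32.9]
ee_rot: [0.584, 0.693, 0.324, 0.273]
contact_force: [-0.2, 0.3, -1.9]
gripper_width: 14.9
```

```bash
python3 st2.py 3 3.3
python3 - <<'E'
from plan import *
s=arm.read_state();d=grab("scene");t=grab("top")
crop(d,265,405,155,255,5,"pics/s14.png");crop(t,180,270,95,200,5,"pics/t14.png")
E
```

```text
23.4667 [-0.12  0.53 -0.77 -2.75 -0.62 -0.13] [-0.2  0.3 -1.9] edge [-23.5  -0.3   4. ] [-23.5  94.7   3.9] [-23.5 -95.3   4. ] 14.87892520183151
fix rot [0.     0.0009 0.0001]
to [ 0.0652  0.0119 -0.0015]
```

View pics/s14.png

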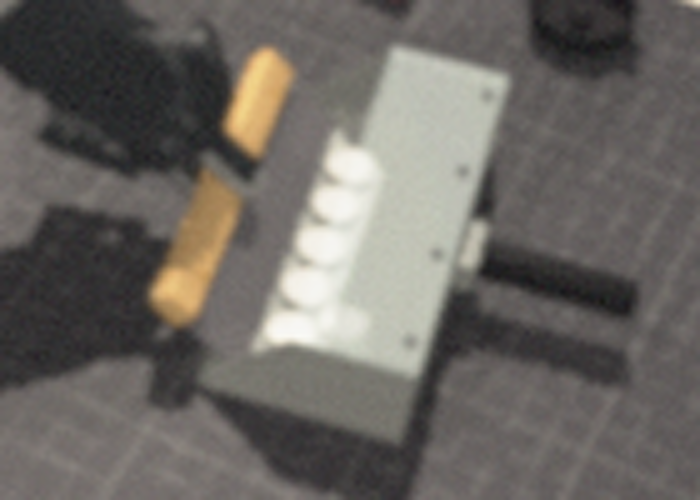

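View pics/t14.png

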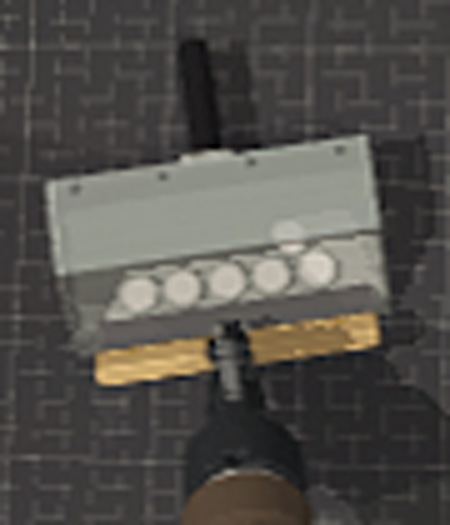

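step_arm(series=[[0, 0, -0.0018, 0, 0.0006, 0], [0, 0, -0.0018, 0, 0.0009, 0], [0.008, 0.0015, -0.0018, 0, 0.0009, 0], [0.016, 0.003, -0.0018, 0, 0.0009, 0], [0.024, 0.0045, -0.0018, 0, 0.0009, 0], [0.032, 0.006, -0.0018, 0, 0.0009, 0], [0.04, 0.0074, -0.0018, 0, 0.0009, 0], [0.047, 0.0087, -0.0018, 0, 0.0009, 0], [0.053, 0.0098, -0.0018, 0, 0.0009, 0], [0.053, 0.0098, -0.0018, 0, 0.0009, 0]])

```text
clock: 24.4
position: [601.3, 146.8, 31.8]
ee_rot: [0.584, 0.693, 0.323, 0.272]
contact_force: [0.4, 0.6, 0.6]
gripper_width: 15.0
```

```bash
python3 st2.py 3 3.3
python3 - <<'E'
from plan import *
s=arm.read_state();d=grab("scene");t=grab("top")
crop(d,265,405,155,255,5,"pics/s15.png");crop(t,180,270,95,200,5,"pics/t15.png")
E
```

```text
24.4 [-0.11  0.54 -0.72 -2.75 -0.58 -0.15] [0.4 0.6 0.6] edge [-2.5  0.2  2.8] [-2.5 95.2  2.9] [ -2.5 -94.8   2.8] 14.982310160221282
fix rot [ 0.     -0.0005 -0.0001]
to [0.0136 0.0018 0.0011]
```

View pics/s15.png

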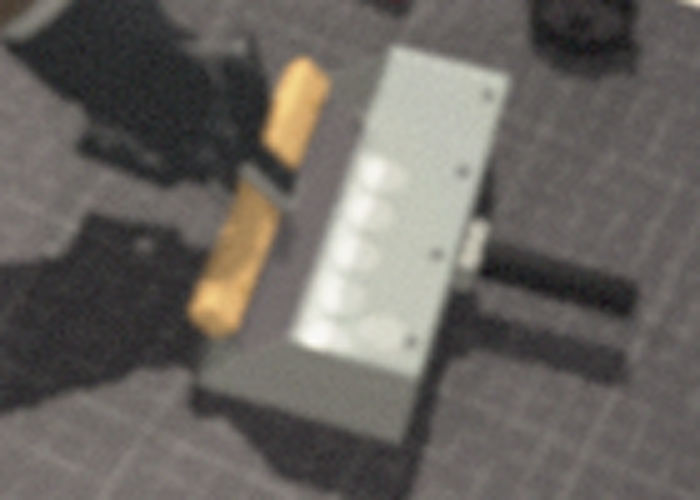

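View pics/t15.png

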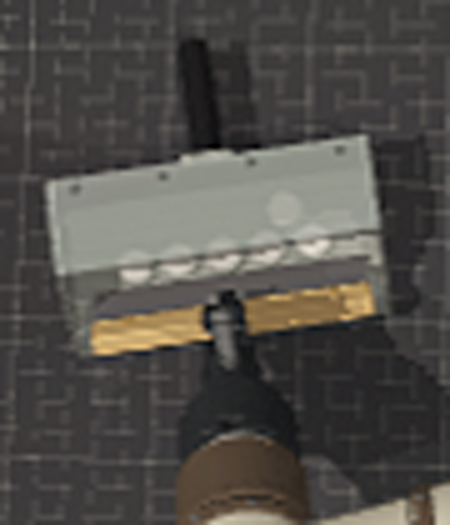

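step_arm(series=[[0.004, 0.0007, 0.0006, 0, 0, 0], [0.008, 0.0014, 0.0008, 0, 0, 0], [0.012, 0.002, 0.0008, 0, 0, 0], [0.016, 0.0027, 0.0008, 0, 0, 0], [0.016, 0.0027, 0.0008, 0, 0, 0], [0.016, 0.0027, 0.0008, 0, 0, 0]])

```text
clock: 25.0
position: [607.0, 147.8, 31.8]
ee_rot: [0.584, 0.693, 0.323, 0.272]
contact_force: [-0.7, 0.5, 1.7]
gripper_width: 14.6
```

```bash
python3 st2.py 3 3.3
cat > look.py <<'E'
import sys
from plan import *
from pl2 import *
d=grab("scene");t_=grab("top"); n=sys.argv[1]
def tpj(p): return sw(*p)
fr=[sw(0,y,z) for y in(-100,-60,-20,20,60,100) for z in (55,)]
crop(d,300,390,155,245,8,f"pics/s{n}.png",fr);crop(t_,185,265,115,175,9,f"pics/t{n}.png",fr)
E
python3 look.py 16
```

```text
25.0 [-0.1   0.55 -0.7  -2.75 -0.56 -0.16] [-0.7  0.5  1.7] edge [3.2 0.2 2.8] [ 3.2 95.2  2.8] [  3.2 -94.8   2.7] 14.63530642966139
fix rot [ 0.     -0.0013 -0.0001]
to [-0.0006 -0.0006  0.0012]
```

View pics/s16.png

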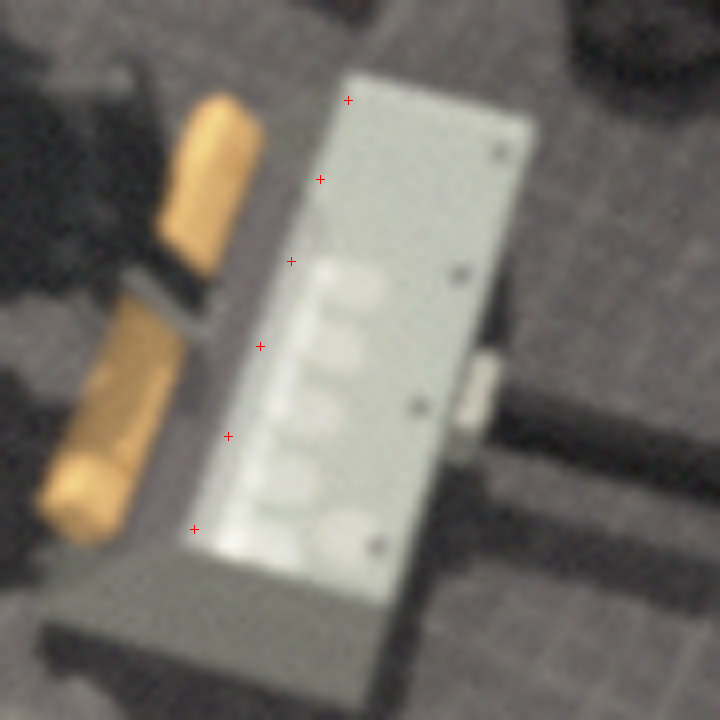

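View pics/t16.png

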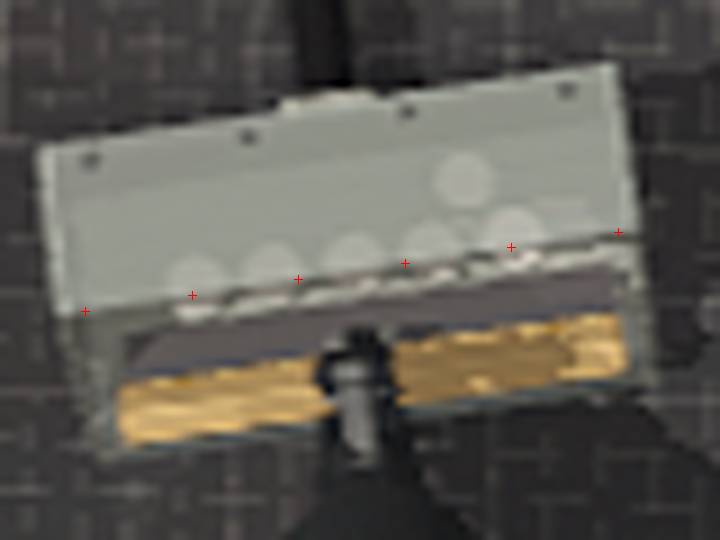

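Run:
```python
from h import *
import pickle
D=pickle.load(open("d0.pkl","rb"))
print("top: cell6 c, front edges")
for p in((464,180),(463,152),(513,205),(431,218),(354,230),(276,241),(195,254)):
    print(tosc(atz(D["top"],(p[0]+.5)/9-.5+185,(p[1]+.5)/9-.5+115,8.2)).round(1))
print("scene cell6 c; cell front edges right side")
for p in((350,537),(388,287),(300,550)):
    print(tosc(atz(D["scene"],(p[0]+.5)/8-.5+300,(p[1]+.5)/8-.5+155,8.2)).round(1))
```

```text
top: cell6 c, front edges
[ 44.8 -44.8   5.2]
[ 56.1 -45.9   5.2]
[ 31.9 -62.2   5.2]
[ 31.5 -30.1   5.2]
[31.3  0.1  5.2]
[31.5 30.6  5.2]
[31.2 62.4  5.2]
scene cell6 c; cell front edges right side
[ 43.6 -45.9   5.2]
[29.6 66.2  5.2]
[ 29.5 -56.9   5.2]
```

step_arm(series=[[-0.001, -0.0002, 0.002, 0, 0, 0], [-0.008, -0.0014, 0.0025, 0, 0, 0], [-0.022, -0.0038, 0.003, 0, 0, 0], [-0.045, -0.0077, 0.003, 0, 0, 0], [-0.075, -0.0129, 0.003, 0, 0, 0], [-0.11, -0.0189, 0.004, 0, 0, 0], [-0.145, -0.0249, 0.01, 0, 0, 0], [-0.18, -0.0309, 0.03, 0, 0, 0], [-0.2173, -0.0373, 0.05, 0, 0, 0], [-0.2173, -0.0373, 0.068, 0, 0, 0], [-0.2173, -0.0373, 0.068, 0, 0, 0]])

```text
clock: 26.02
position: [518.7, 132.7, 60.2]
ee_rot: [0.584, 0.693, 0.323, 0.272]
contact_force: [1.2, -0.1, -0.6]
gripper_width: 14.8
```

```bash
python3 st2.py -85 30; python3 look.py 17
python3 - <<'E'
from plan import *
path=np.load("path.npy")[::-1]; s=arm.read_state(); q=s["joints"]; print((path[0]-q).round(3))
pth=[path[i]+(q-path[0])*(1-i/28) for i in range(1,29)]
np.save("path3.npy",pth); print(rows(pth[:12]))
E
```

```text
26.0167 [-0.17  0.42 -0.88 -2.68 -0.62 -0.15] [ 1.2 -0.1 -0.6] edge [-86.3   0.2  31.2] [-86.3  95.2  31.2] [-86.3 -94.8  31.3] 14.77665847774837
fix rot [ 0.0002 -0.0005  0.0001]
to [ 0.0032 -0.0001 -0.0032]
[-0.004  0.004 -0.003  0.    -0.008  0.004]
[[-0.012, 0.0549, 0.037, -0.0184, -0.0302, 0.0718], [-0.0306, 0.1032, 0.0683, -0.0383, -0.0596, 0.143], [-0.0528, 0.1462, 0.0953, -0.0595, -0.088, 0.2137], [-0.0775, 0.1838, 0.1182, -0.082, -0.1153, 0.2837], [-0.1039, 0.2158, 0.1371, -0.1055, -0.1417, 0.3532], [-0.131, 0.2422, 0.1525, -0.1301, -0.1669, 0.4222], [-0.1579, 0.263, 0.1645, -0.1555, -0.1909, 0.4906], [-0.184, 0.2783, 0.1735, -0.1817, -0.2135, 0.5585], [-0.2084, 0.2883, 0.18, -0.2086, -0.2348, 0.6259], [-0.2307, 0.2933, 0.1844, -0.2362, -0.2545, 0.6929], [-0.2503, 0.2935, 0.187, -0.2644, -0.2726, 0.7595], [-0.2667, 0.2892, 0.1882, -0.2932, -0.2889, 0.8256]]
```

View pics/s17.png

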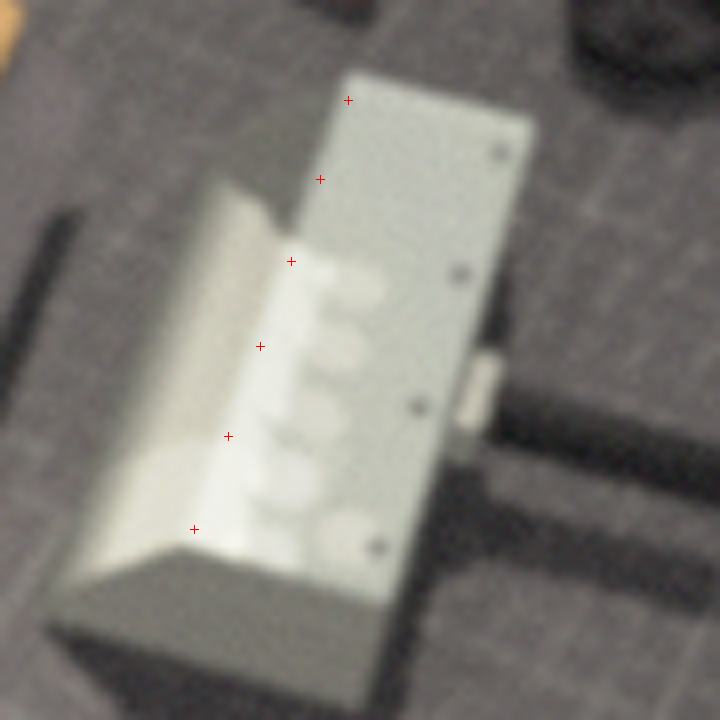

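View pics/t17.png

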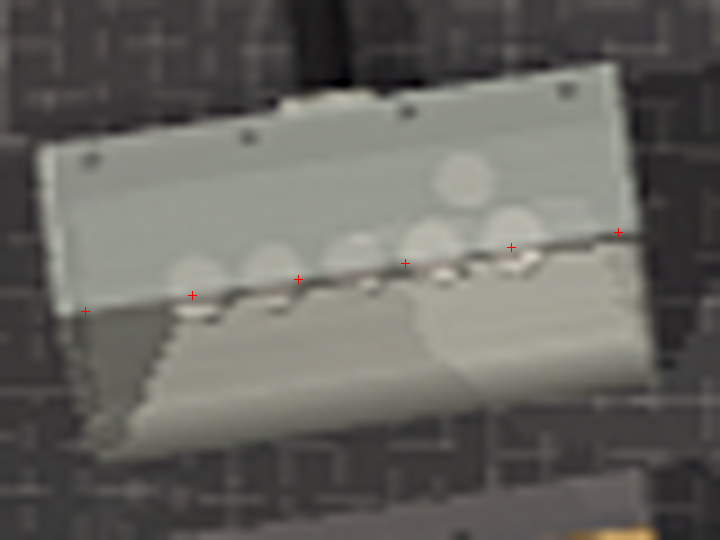

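Run:
```python
from h import *
import pickle
D=pickle.load(open("d0.pkl","rb"))
for z in (5,8.2):
  print([tosc(atz(D["top"],(p[0]+.5)/9-.5+185,(p[1]+.5)/9-.5+115,z))[:2].round(1).tolist() for p in((195,320),(278,308),(370,292),(445,283),(520,271))])
# visible hood front edge (under side z58 world / top z61)
for z in(58,61): print([tosc(atz(D["top"],(p[0]+.5)/9-.5+185,(p[1]+.5)/9-.5+115,z))[:2].round(1).tolist() for p in((100,311),(240,291),(420,265),(600,240))])
for z in(58,61): print("scene",[tosc(atz(D["scene"],(p[0]+.5)/8-.5+300,(p[1]+.5)/8-.5+155,z))[:2].round(1).tolist() for p in((345,75),(300,215))])
```

```text
[[5.9, 66.0], [5.8, 33.5], [6.7, -2.6], [5.9, -31.8], [6.2, -61.2]]
[[5.0, 65.6], [4.8, 33.2], [5.7, -2.8], [4.9, -31.9], [5.3, -61.2]]
[[-0.9, 94.6], [-1.3, 42.0], [-1.6, -25.5], [-2.1, -92.9]]
[[-1.8, 94.1], [-2.2, 41.7], [-2.5, -25.7], [-3.0, -92.9]]
scene [[-3.9, 111.6], [-2.3, 41.3]]
scene [[-3.6, 108.5], [-1.9, 38.4]]
```

step_arm(series=[[-0.012, 0.0549, 0.037, -0.0184, -0.0302, 0.0718], [-0.0306, 0.1032, 0.0683, -0.0383, -0.0596, 0.143], [-0.0528, 0.1462, 0.0953, -0.0595, -0.088, 0.2137], [-0.0775, 0.1838, 0.1182, -0.082, -0.1153, 0.2837], [-0.1039, 0.2158, 0.1371, -0.1055, -0.1417, 0.3532], [-0.131, 0.2422, 0.1525, -0.1301, -0.1669, 0.4222], [-0.1579, 0.263, 0.1645, -0.1555, -0.1909, 0.4906], [-0.184, 0.2783, 0.1735, -0.1817, -0.2135, 0.5585], [-0.2084, 0.2883, 0.18, -0.2086, -0.2348, 0.6259], [-0.2307, 0.2933, 0.1844, -0.2362, -0.2545, 0.6929], [-0.2503, 0.2935, 0.187, -0.2644, -0.2726, 0.7595], [-0.2667, 0.2892, 0.1882, -0.2932, -0.2889, 0.8256]])

```text
clock: 27.12
position: [412.0, 248.7, 133.6]
ee_rot: [-0.101, 0.877, 0.378, 0.278]
contact_force: [0.0, 0.3, -1.6]
gripper_width: 14.5
```

Run:
```python
from plan import *
pth=np.load("path3.npy"); s=arm.read_state(); print(s["clock"],s["joints"].round(2),pth[11].round(2),s["contact_force"].round(1),s["gripper_width"])
print(rows(pth[12:24]))
```

```text
27.1167 [ 0.14  0.2  -0.6  -1.53 -0.71 -0.25] [ 0.13  0.2  -0.6  -1.53 -0.72 -0.25] [ 0.   0.3 -1.6] 14.517606000874224
[[-0.0098, -0.009, 0.0033, -0.03, -0.0209, 0.0591], [-0.0187, -0.0209, 0.0033, -0.0629, -0.04, 0.1211], [-0.0235, -0.036, 0.0031, -0.097, -0.058, 0.1822], [-0.0238, -0.0538, 0.0034, -0.1321, -0.0748, 0.2424], [-0.0197, -0.074, 0.0043, -0.1684, -0.0902, 0.3018], [-0.0109, -0.0958, 0.0063, -0.206, -0.1043, 0.3601], [0.0024, -0.1189, 0.0098, -0.2448, -0.1169, 0.4176], [0.0204, -0.1427, 0.015, -0.2849, -0.128, 0.474], [0.0428, -0.1665, 0.0223, -0.3264, -0.1376, 0.5293], [0.0697, -0.1899, 0.0319, -0.3694, -0.1457, 0.5835], [0.1008, -0.2121, 0.0441, -0.4138, -0.1521, 0.6364], [0.1359, -0.2325, 0.059, -0.4599, -0.1568, 0.6881]]
```

step_arm(series=[[-0.0098, -0.009, 0.0033, -0.03, -0.0209, 0.0591], [-0.0187, -0.0209, 0.0033, -0.0629, -0.04, 0.1211], [-0.0235, -0.036, 0.0031, -0.097, -0.058, 0.1822], [-0.0238, -0.0538, 0.0034, -0.1321, -0.0748, 0.2424], [-0.0197, -0.074, 0.0043, -0.1684, -0.0902, 0.3018], [-0.0109, -0.0958, 0.0063, -0.206, -0.1043, 0.3601], [0.0024, -0.1189, 0.0098, -0.2448, -0.1169, 0.4176], [0.0204, -0.1427, 0.015, -0.2849, -0.128, 0.474], [0.0428, -0.1665, 0.0223, -0.3264, -0.1376, 0.5293], [0.0697, -0.1899, 0.0319, -0.3694, -0.1457, 0.5835], [0.1008, -0.2121, 0.0441, -0.4138, -0.1521, 0.6364], [0.1359, -0.2325, 0.059, -0.4599, -0.1568, 0.6881]])

```text
clock: 28.12
position: [466.9, 154.9, 157.0]
ee_rot: [-0.656, 0.737, 0.133, 0.095]
contact_force: [0.2, -0.2, -1.5]
gripper_width: 14.7
```

Run:
```python
from plan import *
pth=np.load("path3.npy"); s=arm.read_state(); q=s["joints"];print(s["clock"],q.round(2),pth[23].round(2),s["contact_force"].round(1))
ty=-4.3864; Y=np.array([np.cos(ty),np.sin(ty),0]);Z=np.array([0,0,-1.]);M=np.stack([np.cross(Y,Z),Y,Z],1)
qt,e,a=ik(np.array([503.4,-265.1,160]),M,[-.2,.37,-.26,0,-.94,-1.04]);print(qt.round(3),e,a)
n=20; p2=[q+(qt-q)*k/n for k in range(n+1)]; check(p2); np.save("path4.npy",p2[1:])
for x in p2:
    X,m=fk(P,x,-1,-1); print((X+m[:,2]*40.4)[2].round(0),end=" ")
print(rows(p2[1:13]))
```

```text
28.1167 [ 0.44  0.23 -0.32 -0.38 -0.95 -0.34] [ 0.44  0.23 -0.32 -0.38 -0.94 -0.34] [ 0.2 -0.2 -1.5]
[-0.201  0.351 -0.234 -0.    -0.985 -1.044] 2.2737367544323206e-13 6.681568922733467e-15
[476. 137. 156.] step 21.0 3.3 dq 0.04
[484. 118. 156.] step 21.0 3.3 dq 0.04
[492.  98. 156.] step 21.0 3.3 dq 0.04
[499.  78. 155.] step 21.0 3.3 dq 0.04
[505.  58. 155.] step 21.0 3.3 dq 0.04
[510.  37. 155.] step 21.0 3.3 dq 0.04
[515.  16. 155.] step 21.0 3.3 dq 0.04
[519.  -5. 155.] step 21.0 3.3 dq 0.04
[522. -26. 155.] step 22.0 3.4 dq 0.04
[524. -48. 155.] step 22.0 3.4 dq 0.04
[526. -69. 155.] step 22.0 3.4 dq 0.04
[527. -91. 156.] step 22.0 3.4 dq 0.04
[ 527. -113.  156.] step 22.0 3.4 dq 0.04
[ 526. -135.  156.] step 22.0 3.4 dq 0.04
[ 524. -157.  157.] step 22.0 3.4 dq 0.04
[ 521. -178.  157.] step 22.0 3.4 dq 0.04
[ 518. -200.  158.] step 22.0 3.4 dq 0.04
[ 514. -222.  159.] step 22.0 3.4 dq 0.04
[ 509. -244.  159.] step 22.0 3.4 dq 0.04
[ 503. -265.  160.] step 22.0 3.4 dq 0.04
118.0 118.0 117.0 117.0 116.0 116.0 116.0 115.0 115.0 115.0 115.0 115.0 116.0 116.0 116.0 117.0 117.0 118.0 118.0 119.0 120.0 [[0.023, -0.0447, -0.0017, -0.0109, 0.0049, -0.0348], [0.0438, -0.0931, -0.0027, -0.0216, 0.0098, -0.0698], [0.0628, -0.1424, -0.0035, -0.0322, 0.0148, -0.1048], [0.08, -0.1925, -0.0041, -0.0427, 0.0197, -0.14], [0.0954, -0.2433, -0.0046, -0.053, 0.0246, -0.1752], [0.1089, -0.2949, -0.0049, -0.0632, 0.0296, -0.2105], [0.1206, -0.3471, -0.005, -0.0733, 0.0345, -0.246], [0.1302, -0.3999, -0.005, -0.0833, 0.0394, -0.2815], [0.138, -0.4531, -0.0048, -0.0932, 0.0444, -0.317], [0.1438, -0.5068, -0.0045, -0.103, 0.0493, -0.3527], [0.1476, -0.5608, -0.004, -0.1127, 0.0542, -0.3884], [0.1494, -0.615, -0.0033, -0.1223, 0.0591, -0.4241]]
```

Directly heading to above the rest at safe height.

step_arm(series=[[0.023, -0.0447, -0.0017, -0.0109, 0.0049, -0.0348], [0.0438, -0.0931, -0.0027, -0.0216, 0.0098, -0.0698], [0.0628, -0.1424, -0.0035, -0.0322, 0.0148, -0.1048], [0.08, -0.1925, -0.0041, -0.0427, 0.0197, -0.14], [0.0954, -0.2433, -0.0046, -0.053, 0.0246, -0.1752], [0.1089, -0.2949, -0.0049, -0.0632, 0.0296, -0.2105], [0.1206, -0.3471, -0.005, -0.0733, 0.0345, -0.246], [0.1302, -0.3999, -0.005, -0.0833, 0.0394, -0.2815], [0.138, -0.4531, -0.0048, -0.0932, 0.0444, -0.317], [0.1438, -0.5068, -0.0045, -0.103, 0.0493, -0.3527], [0.1476, -0.5608, -0.004, -0.1127, 0.0542, -0.3884], [0.1494, -0.615, -0.0033, -0.1223, 0.0591, -0.4241]])

```text
clock: 29.12
position: [526.1, -91.1, 155.0]
ee_rot: [-0.376, 0.924, 0.054, 0.038]
contact_force: [0.3, 0.6, -1.0]
gripper_width: 14.7
```

Run:
```python
from plan import *
pth=np.load("path4.npy"); s=arm.read_state(); print(s["clock"],s["joints"].round(2),pth[11].round(2))
print(rows(pth[12:]))
```

```text
29.1167 [ 0.06  0.3  -0.27 -0.15 -0.97 -0.77] [ 0.05  0.3  -0.27 -0.15 -0.97 -0.76]
[[0.001, -0.0544, 0.0025, -0.0102, 0.0052, -0.032], [-0.0012, -0.109, 0.0035, -0.0198, 0.0098, -0.0679], [-0.0054, -0.1636, 0.0046, -0.0293, 0.0144, -0.1038], [-0.0117, -0.2183, 0.0059, -0.0388, 0.019, -0.1397], [-0.0199, -0.2728, 0.0074, -0.0483, 0.0235, -0.1757], [-0.0302, -0.3271, 0.009, -0.0577, 0.028, -0.2116], [-0.0425, -0.3812, 0.0107, -0.0672, 0.0324, -0.2476], [-0.0568, -0.435, 0.0126, -0.0766, 0.0368, -0.2836]]
```

step_arm(series=[[0.001, -0.0544, 0.0025, -0.0102, 0.0052, -0.032], [-0.0012, -0.109, 0.0035, -0.0198, 0.0098, -0.0679], [-0.0054, -0.1636, 0.0046, -0.0293, 0.0144, -0.1038], [-0.0117, -0.2183, 0.0059, -0.0388, 0.019, -0.1397], [-0.0199, -0.2728, 0.0074, -0.0483, 0.0235, -0.1757], [-0.0302, -0.3271, 0.009, -0.0577, 0.028, -0.2116], [-0.0425, -0.3812, 0.0107, -0.0672, 0.0324, -0.2476], [-0.0568, -0.435, 0.0126, -0.0766, 0.0368, -0.2836], [-0.0568, -0.435, 0.0126, -0.0766, 0.0368, -0.2836], [-0.0568, -0.435, 0.0126, -0.0766, 0.0368, -0.2836], [-0.0568, -0.435, 0.0126, -0.0766, 0.0368, -0.2836]])

```text
clock: 30.03
position: [504.0, -263.8, 160.6]
ee_rot: [-0.164, 0.986, -0.001, 0.001]
contact_force: [0.7, 0.2, -1.2]
gripper_width: 14.9
```

```bash
cat > st3.py <<'E'
from plan import *
import sys
s=arm.read_state(); print(s["clock"],s["position"],s["contact_force"].round(1),s["gripper_width"])
ty=-4.3864; Y=np.array([np.cos(ty),np.sin(ty),0]);Z=np.array([0,0,-1.]);M=np.stack([np.cross(Y,Z),Y,Z],1)
print("fix",((np.array([503.4,-265.1,float(sys.argv[1])])-s["position"])/400).round(4),(R.from_matrix(M@R.from_quat(s["ee_rot"]).as_matrix().T).as_rotvec()/(np.pi/2)).round(4))
E
python3 st3.py 110
```

```text
30.0333 [ 504.01677742 -263.82484689  160.58347828] [ 0.7  0.2 -1.2] 14.868283660989027
fix [-0.0015 -0.0032 -0.1265] [ 0.0005  0.0012 -0.0023]
```

step_arm(series=[[-0.0015, -0.0032, -0.04, 0.0005, 0.0012, -0.0023], [-0.0015, -0.0032, -0.08, 0.0005, 0.0012, -0.0023], [-0.0015, -0.0032, -0.115, 0.0005, 0.0012, -0.0023], [-0.0015, -0.0032, -0.1265, 0.0005, 0.0012, -0.0023], [-0.0015, -0.0032, -0.1265, 0.0005, 0.0012, -0.0023], [-0.0015, -0.0032, -0.1265, 0.0005, 0.0012, -0.0023], [-0.0015, -0.0032, -0.1265, 0.0005, 0.0012, -0.0023]])

```text
clock: 30.62
position: [504.8, -265.6, 112.0]
ee_rot: [-0.163, 0.987, -0.001, 0.002]
contact_force: [0.1, 0.3, -0.9]
gripper_width: 14.7
```

```bash
python3 st3.py 90
python3 - <<'E'
from plan import *
d=grab("scene");t=grab("top");s=arm.read_state()
Pp=[edge(s,x,h) for x in(-95,95) for h in(0,64)]
crop(d,150,260,240,335,7,"pics/s18.png",Pp);crop(t,310,385,145,225,7,"pics/t18.png",Pp)
E
```

```text
30.6167 [ 504.81265595 -265.58604525  112.03560407] [ 0.1  0.3 -0.9] 14.672961199574319
fix [-0.0035  0.0012 -0.0551] [ 0.0013  0.0027 -0.0004]
```

View pics/s18.png

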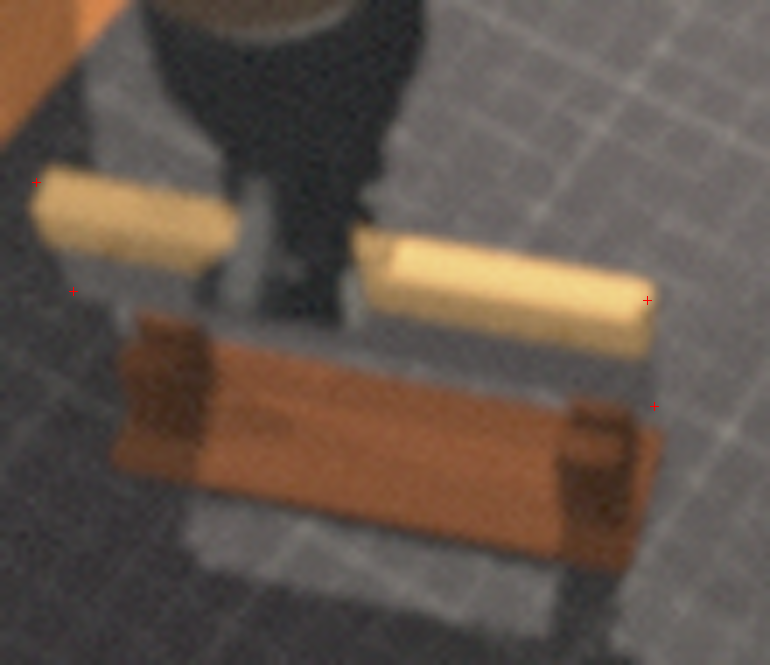

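View pics/t18.png

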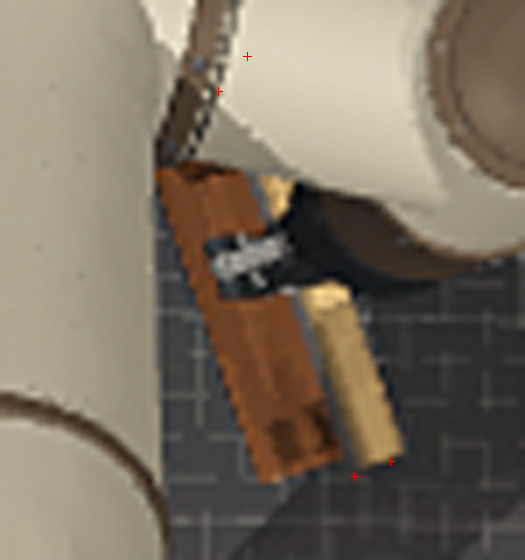

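step_arm(series=[[-0.001, 0.0004, 0, 0.0008, 0.0015, 0], [-0.002, 0.0006, 0, 0.001, 0.002, 0], [-0.002, 0.0006, 0, 0.001, 0.002, 0], [-0.002, 0.0006, 0, 0.001, 0.002, 0]])

```text
clock: 31.05
position: [503.2, -265.5, 111.3]
ee_rot: [-0.162, 0.987, -0.0, -0.0]
contact_force: [-0.1, -0.1, -1.2]
gripper_width: 14.8
```

```bash
python3 st3.py 95;python3 -c "
from h import *
grab('top')";python3 st3.py 95
```

```text
31.05 [ 503.23843749 -265.51041116  111.28118687] [-0.1 -0.1 -1.2] 14.785075888480213
fix [ 0.0004  0.001  -0.0407] [ 0.     -0.0001  0.0003]
31.1 [ 503.2218092  -265.52256549  111.21592838] [-0.2  1.1 -2.1] 14.637020318569526
fix [ 0.0004  0.0011 -0.0405] [ 0.     -0.0002  0.0003]
```

step_arm(series=[[0.0008, 0.001, -0.015, 0, 0, 0], [0.0008, 0.001, -0.03, 0, 0, 0], [0.0008, 0.001, -0.04, 0, 0, 0], [0.0008, 0.001, -0.05, 0, 0, 0], [0.0008, 0.001, -0.058, 0, 0, 0], [0.0008, 0.001, -0.058, 0, 0, 0], [0.0008, 0.001, -0.058, 0, 0, 0]])

```text
clock: 31.68
position: [503.4, -265.1, 87.6]
ee_rot: [-0.162, 0.987, 0.0, -0.001]
contact_force: [0.2, -0.1, -1.4]
gripper_width: 14.6
```

```bash
python3 st3.py 52
python3 - <<'E'
from plan import *
d=grab("scene");s=arm.read_state()
crop(d,150,260,240,335,7,"pics/s19.png")
E
```

```text
31.6833 [ 503.430092   -265.08855632   87.57715573] [ 0.2 -0.1 -1.4] 14.632371695708715
fix [-0.0001 -0.     -0.0889] [-0.     -0.0007  0.0002]
```

View pics/s19.png

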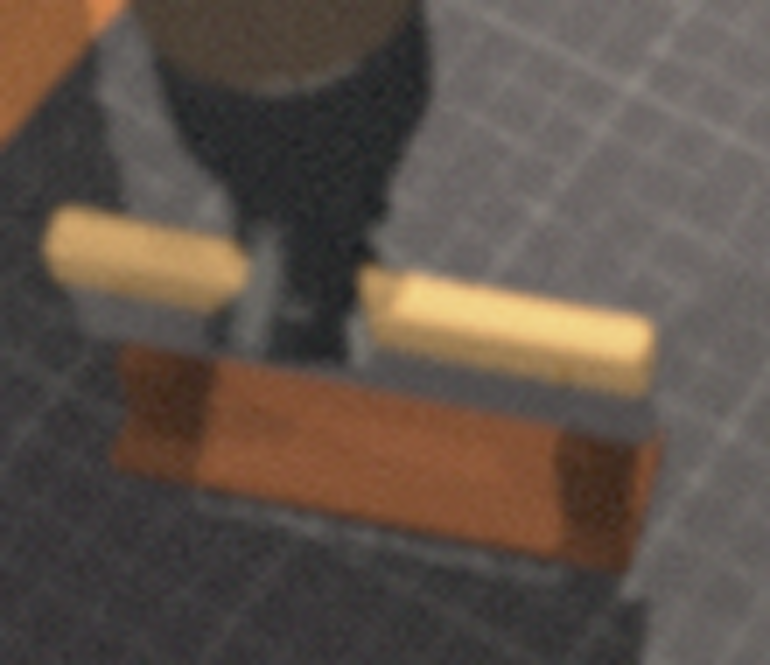

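step_arm(series=[[0, 0, -0.015, 0, 0, 0], [0, 0, -0.03, 0, 0, 0], [0, 0, -0.045, 0, 0, 0], [0, 0, -0.06, 0, 0, 0], [0, 0, -0.072, 0, 0, 0], [0, 0, -0.081, 0, 0, 0], [0, 0, -0.087, 0, 0, 0], [0, 0, -0.089, 0, 0, 0], [0, 0, -0.089, 0, 0, 0], [0, 0, -0.089, 0, 0, 0]])

```text
clock: 32.57
position: [503.7, -265.2, 52.5]
ee_rot: [-0.162, 0.987, -0.0, -0.0]
contact_force: [0.1, 0.8, -1.2]
gripper_width: 14.8
```

step_arm(series=[[0, 0, -0.0013, 0, 0, 0], [0, 0, -0.0013, 0, 0, 0], [0, 0, -0.0013, 0, 0, 0]])

```text
clock: 32.82
position: [503.6, -265.1, 52.0]
ee_rot: [-0.162, 0.987, -0.0, -0.0]
contact_force: [-0.1, -0.2, -2.3]
gripper_width: 14.8
```

Nearly seated (within ~0.7 mm). Lower a little more and release.

step_arm(series=[[0, 0, -0.0015, 0, 0, 0], [0, 0, -0.0015, 0, 0, 0], [0, 0, -0.0015, 0, 0, 0]])

```text
clock: 33.07
position: [503.7, -265.1, 51.6]
ee_rot: [-0.162, 0.987, -0.0, 0.0]
contact_force: [-0.6, 0.3, 1.4]
gripper_width: 15.1
```

step_arm(series=[[0, 0, 0, 0, 0, 0], [0, 0, 0, 0, 0, 0], [0, 0, 0, 0, 0, 0], [0, 0, 0, 0, 0, 0], [0, 0, 0, 0, 0, 0], [0, 0, 0, 0, 0, 0], [0, 0, 0, 0, 0, 0], [0, 0, 0, 0, 0, 0], [0, 0, 0, 0, 0, 0], [0, 0, 0, 0, 0, 0]], jaw=1)

```text
clock: 33.9
position: [503.5, -265.1, 51.2]
ee_rot: [-0.162, 0.987, 0.0, -0.0]
contact_force: [-0.4, 0.1, 0.1]
gripper_width: 85.4
```

step_arm(series=[[0, 0, 0.02, 0, 0, 0], [0, 0, 0.06, 0, 0, 0], [0, 0, 0.12, 0, 0, 0], [0, 0, 0.2, 0, 0, 0], [0, 0, 0.28, 0, 0, 0], [0, 0, 0.36, 0, 0, 0], [0, 0, 0.44, 0, 0, 0], [-0.1, 0.2, 0.5, 0, 0, 0], [-0.15, 0.4, 0.5, 0, 0, 0], [-0.15, 0.5, 0.5, 0, 0, 0], [-0.15, 0.5, 0.5, 0, 0, 0], [-0.15, 0.5, 0.5, 0, 0, 0]])

```text
clock: 34.9
position: [443.2, -67.0, 252.0]
ee_rot: [-0.162, 0.987, 0.0, 0.001]
contact_force: [1.1, 0.4, -0.3]
gripper_width: 85.0
```

```bash
python3 - <<'E'
from plan import *
s=arm.read_state();print(s["clock"],s["position"],s["contact_force"],s["gripper_width"])
d=grab("scene","pics/s20.png");t=grab("top","pics/t20.png")
crop(d,150,260,265,335,7,"pics/s20r.png");crop(t,320,380,145,225,7,"pics/t20r.png")
import pickle; pickle.dump({"scene":d,"top":t},open("d1.pkl","wb"))
E
sed 's/d0.pkl/d1.pkl/' fit.py > fitb.py; sed 's/from fit/from fitb/' ov.py > ovb.py; python3 ovb.py | tail -2
```

```text
34.9 [443.24693792 -66.95974997 251.96177543] [ 1.14774666  0.43441572 -0.29835709] 84.95100251029763
[ 5.04014e+02 -2.65045e+02  6.35570e+01  3.24000e-01] 155.27058823529413
[ 5.03901e+02 -2.65509e+02  3.25000e-01] 152.53333333333333
```

View pics/s20.png

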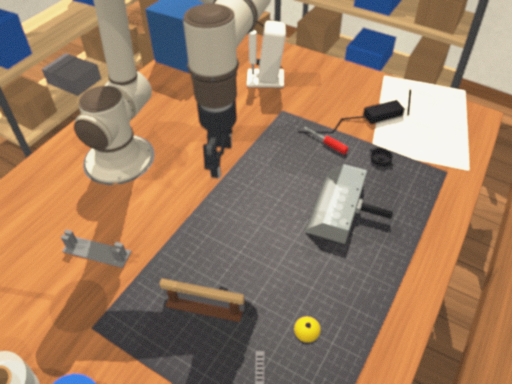

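View pics/s20r.png

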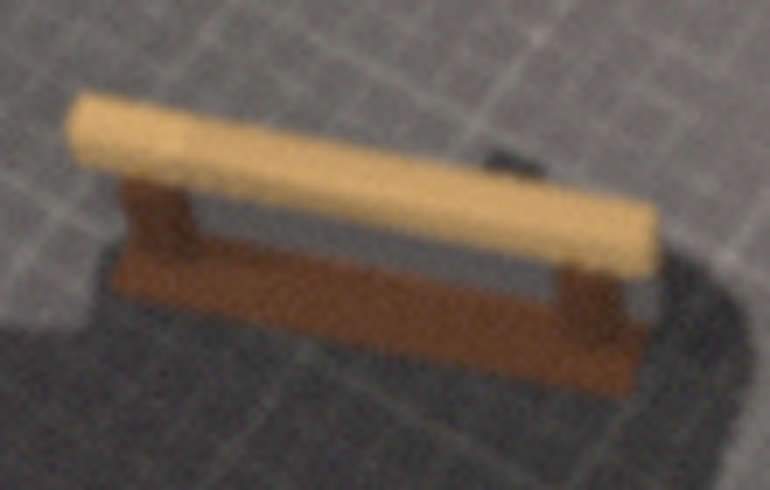

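View pics/t20.png

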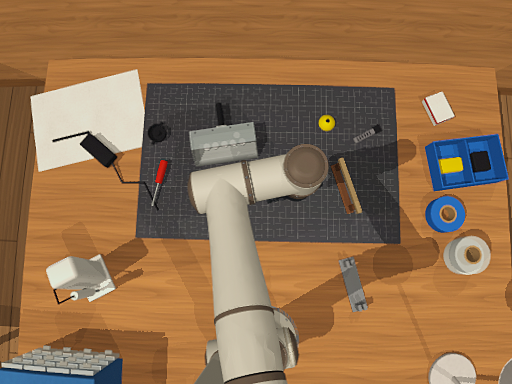

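```bash
python3 look.py 21; python3 -c "
import pickle,cv2,numpy as np
a=pickle.load(open('d0.pkl','rb'))['scene']['image'];b=pickle.load(open('d1.pkl','rb'))['scene']['image']
f=lambda i:cv2.cvtColor(i[160:250,345:405],cv2.COLOR_RGB2GRAY).astype(np.float32)
print(cv2.phaseCorrelate(f(a),f(b),cv2.createHanningWindow((60,90),cv2.CV_32F)))"
```

```text
((0.13037295051436715, 0.00898079875217661), 1.0021747359523068)
```

View pics/t21.png

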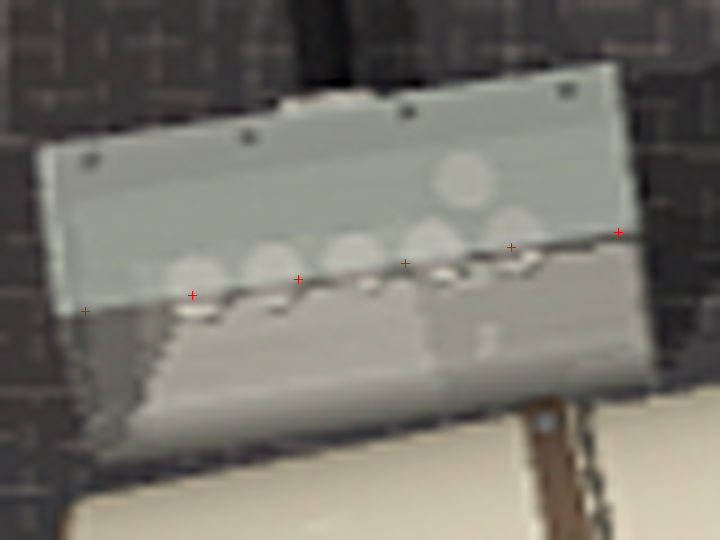

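View pics/s21.png

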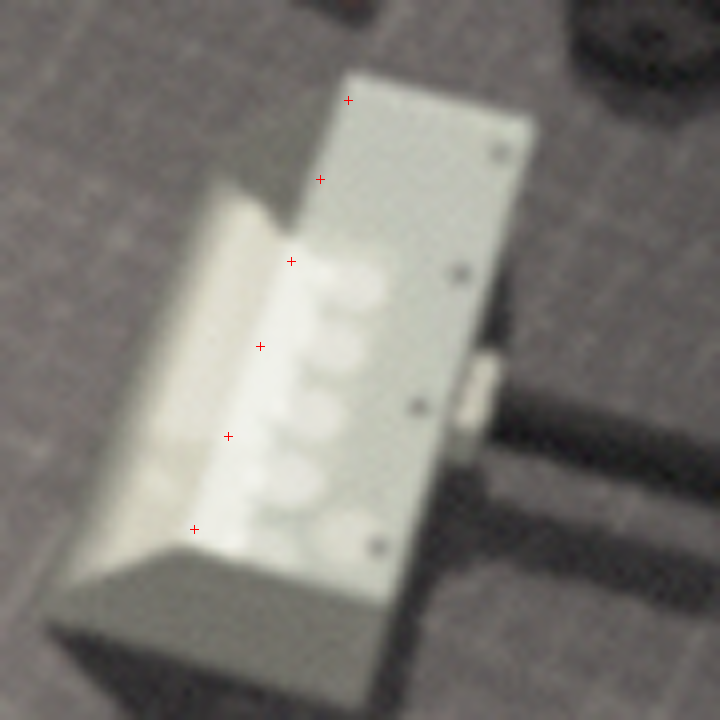

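```bash
python3 -c "
from bench import arm
print(arm.job_done())"
```

```text
the job is handed in; nothing more can be done
None
```

All six cells are swept under the scoop's hood, the straightedge is back in its rest, and the job was handed in at about 35 s of the 72 s allowed.

- **Sweep:** I first spread the rear row sideways with the blade's end so the two rows would nest. I then swept with the blade upright onto the lip. For the last stretch I tilted the blade back about 50° so the fingers cleared the hood.
- **Cells:** They lie five in a row with one ahead of them, none stacked, and only the blade touched them. In the top picture their rear edges are about 5 mm inside the scoop's x = 0. The visible hood edge is 1–2 mm outside x = 0. Calibration is good to about 2 mm, so they are fully covered. The front cell has about 2 mm left to the back wall.
- **Scoop:** The before-and-after picture comparison shows it shifted about 0.1 pixel, so it did not move in any way I could measure. The other things on the mat look untouched.
- **Straightedge:** It stands upright in the wooden rest. A fit to the pictures puts it within about 1 mm of where it started, and the gripper is clear of everything.
- **What went wrong:** My first attempt to tilt the blade, at the near end of the sweep, ran into joint limits and left the tool off its intended pose. It happened clear of everything; I worked out the arm's geometry from its readings and re-planned the move.
- **Disagreement:** The pictures put the right end of the hood edge about 2 mm nearer the mouth than my fitted scoop pose. That adds to the cells' margin under the hood.

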